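Check a sensor pocket: spool in V-blocks, clamp, depth rod

TASK

Take the steel pipe spool from its plastic rack, lower it into the two V-blocks of the checking fixture, pocket upward and at the end away from the clamp, so that it beds down in both Vs midway along the fixture, and let it go. Then swing the clamp arm fully down onto the barrel, take the slim depth rod from the gauge stand and lower it, tip first, into the spool's pocket until it bottoms, and leave it standing there. Drop neither the spool nor the rod, and leave the thick plug gauge, the jar, the beaker and the computer mouse where they are.

Things in the scene. Friction and masses are not known exactly. Their poses are not given: they have to be found in the camera images.
- spool: Pale metal pipe spool, 0.4 to 0.7 kg: barrel 40 mm in diameter, 190 mm long, a 50 x 6 mm flange at each end. Origin on the barrel's axis at mid-length; grip across it there, at axis height (centre of mass 5 mm towards +x). x runs along the barrel; z points up (in the rack too) along the boss, a round stub 32 mm in diameter, 62 mm from the origin along +x, its open top 55 mm above the axis.
- pocket_mouth (a point): Centre of the open top of the pocket in the boss: a blind round hole, 15 mm in diameter and 33 mm deep, along the spool's z.
- pocket_floor (a point): Centre of the pocket's flat floor, 33 mm below the mouth and 22 mm above the barrel's axis. Its z points out of the pocket.
- rack: Fixed white plastic rack, 190 x 100 mm base 10 mm thick, with two V saddles (18 mm long) 62 mm either side of its middle along x, which hold the spool along the rack's x with its axis 45 mm above the table. Free for fingers between the saddles. Origin: middle of its underside.
- fixture: Fixed steel fixture, base 170 (x) x 112 (y, -47 to +65) x 15 mm; two dark 90 degree V-blocks 62 mm either side of the middle along x, each 24 mm long, V's 60 mm wide, along x; free for fingers between them. Origin: underside, below the V line. Clamp at the -x V-block, hinged on the +y side; pocket end goes at the +x one, flanges outside the blocks (15 mm play each way).
- seat (a point): Where the spool's origin comes to lie when it is seated: 52 mm above the fixture's origin, midway between the V-blocks, on the line of the seated barrel's axis; axes as the fixture's.
- clamp (a joint): Angle of the clamp arm in rad: 0 = level, pointing along the fixture's -y from the hinge, resting on top of the seated barrel over the -x V-block; grows as it swings up; starts at 1.7 to 1.95 (up to 195 mm high over the table, leaning to +y); stops at 2.0 and -0.03. A friction hinge (about 0.15 N m) holds it where it is left.
- clamp_hinge (a point): The clamp's hinge axis (parallel to the fixture's x): 62 mm towards -x, 48 mm towards +y and 76 mm up from the fixture's origin.
- clamp_grip (a point): Middle of the clamp arm's grey round plastic grip, 18 mm in diameter and 45 mm long, coaxial with the arm, 95 mm from the hinge axis. The arm between is a flat steel bar 18 mm wide and 8 mm thick.
- stand: Fixed grey plastic gauge stand, 70 (x) x 160 (y) mm, top plate 93 mm above the table, with two 23 mm holes 40 mm either side of its middle along y, from which the two gauges hang by their collars. Origin: middle of its underside.
- rod: Slim steel depth rod, 0.15 kg, upright: 12 mm in diameter and 75 mm long below a collar (30 mm in diameter, 6 mm thick), above it a grip head 24 mm in diameter, 40 mm tall; 121 mm in all. The lowest 6 mm taper to 6 mm. Origin: centre of the tip's end, z up. Hangs in either hole of the stand, tip 18 mm and head's top 139 mm above the table; must rise 80 mm to clear the stand.
- rod_tip (a point): Centre of the tip's end of the depth rod (its origin).
- plug: The other gauge, a thick plug gauge, not to be used: 18 mm in diameter below, with a 36 mm diameter, 46 mm tall head; 121 mm in all. It hangs in the stand's other hole. Origin: centre of its lower end.
- jar: Amber jar, 60 mm in diameter, 85 mm tall; leave alone. Origin: centre of its underside.
- beaker: Glass beaker, 68 mm in diameter, 80 mm tall; leave alone. Origin: centre of its underside.
- mouse: Grey computer mouse, 105 x 60 x 24 mm; leave alone. Origin: centre of its underside.
Not all that is in view belongs to the job. Leave any red or turquoise look-alike of the spool alone.

How it is judged:
On the way, in this order (a step that is already met when the one before it is completed fails the run):
1. the spool lies seated in both V-blocks, pocket up at the end away from the clamp, and is let go (x of spool in the frame of seat between -0.012 and 0.012 m and y of spool in the frame of seat between -0.003 and 0.003 m and z of spool in the frame of seat between -0.003 and 0.003 m and angle between the x axis of spool and the x axis of fixture, either way round below 0.04 rad and angle between spool's own z axis and vertical below 0.15 rad and x of pocket_mouth in the frame of seat above 0 m and contact force between the fingers and spool below 0.3 N), for 0.2 s.
2. the clamp arm is fully down on the seated barrel (x of spool in the frame of seat between -0.012 and 0.012 m and y of spool in the frame of seat between -0.003 and 0.003 m and z of spool in the frame of seat between -0.003 and 0.003 m and angle between the x axis of spool and the x axis of fixture, either way round below 0.04 rad and angle between spool's own z axis and vertical below 0.15 rad and x of pocket_mouth in the frame of seat above 0 m and value of joint clamp below 0.04 rad), for 0.2 s.
3. the depth rod stands on the floor of the pocket (all of step 2 and z of rod_tip in the frame of pocket_floor below 0.003 m and distance between rod_tip and pocket_floor below 0.008 m and angle between rod's own z axis and vertical below 0.25 rad), for 0.2 s.
At the end, for the whole second after the job is handed in: Spool in both Vs: 3 mm of seat sideways and in height, 12 mm lengthways, in line to 0.04 rad; pocket up within 0.15 rad, at the end away from the clamp. Clamp below 0.04 rad. Rod tip within 3 mm of the pocket floor, 8 mm of its centre, upright to 0.25 rad. All at rest (all of step 3 and linear speed of each of spool, rod below 0.02 m/s and velocity of joint clamp below 0.1 rad/s); the robot touches nothing.
It fails at once if the spool is dropped into the V-blocks (faster than 0.4 m/s within 30 mm of its seat) (distance between spool and seat below 0.03 m and linear speed of spool above 0.4 m/s).
It fails at once if the rod is dropped into the pocket (faster than 0.4 m/s within 30 mm of its floor) (distance between rod_tip and pocket_floor below 0.03 m and linear speed of rod above 0.4 m/s).
It fails at once if the plug gauge, the jar, the beaker or the computer mouse is moved more than 30 mm (distance of any of plug, jar, beaker, mouse from where it was at the start of the episode above 0.03 m).
It also fails if it takes over 72 s, if anything falls off the work surface, if the arm or the gripper's body presses on something with over 40 N, if the wrist force passes 120 N, or if a joint passes its speed limit or range.

ROBOT

A 6-joint arm with a two-finger parallel gripper is mounted at the origin on the work surface. World frame = base frame: x ahead of the robot, y to its left, z up, the work surface at z = 0. Lengths are in m, angles in rad, forces in N, time in s.
With the tool pointing down it reaches from about 0.35 to 0.85 m from the base axis. Payload 8.1 kg.
Tool frame: the origin (TCP) lies on the centre line of the jaws, within the pads' length; the fingertips stand 11 mm ahead of it and the grasp point (between the pads) lies 8 mm behind it (tip_reach is the z of the fingertips in the tool frame, in m); z points along the fingers, y is the direction in which the jaws open and shut (so a half turn about z gives the same grasp; the last joint's range is limited). The gripper opens to 93 mm and grips with 3 to 60 N. Pads are 15 mm wide; open, the fingers measure 128 mm over their backs; the gripper's body (75 mm by 188 mm) begins 65 mm behind the grasp point.
Start: joints at [1.042, 0.13, 1.488, -0, 1.523, -0.085], TCP at [0.258, 0.542, 0.23] pointing down, gripper open.
Joint ranges: [-2.96, 2.96], [-0.89, 2.26], [0.02, 2.5], [-1.34, 4.48], [0, 2.73], [-2.66, 2.66]. Speed limits (rad/s): [2.39, 2.39, 2.79, 3.14, 3.14, 3.14].

INTERFACE

Orientations are given as a rotation vector (axis times angle).
In Python, from plant import read_state, read_camera, camera_params, close_job, silhouettes, tip_of, tip_reach gives the robot as it stands.
- The arm moves only by the shell command python3 -m creep 'ROWS' [FORCE]. ROWS is JSON, a list of rows, each a list of 5 numbers: the shift along the tool's x, y, z in m, then the turn about the tool's z in rad, then the closure in counts, from 0 (fully open) to 255 (shut). In form: [[dx, dy, dz, twist, gripper], ...]. A call has 1 to 12 rows; each row shifts and turns the commanded pose from where the row before left it, along the tool's axes as they then stand; what a row does not reach is not made up. A row lasts 1/12 s, in which the tool goes at most 41.7 mm and 7.16 degrees, less where a joint would pass 70% of its speed; a pose out of reach is approached as far as the arm can. A call is refused whole if a number of a shift passes 0.0417 or a number of a turn 0.125, either way. A call with a gripper value outside its range is refused whole. The fingers move at their own pace and stop on an object; FORCE is the grip in N (left out, the last holds). Time passes only in rows, so rows that do not move let the fingers close. It gives the time, the measured TCP pose, the force and the opening at its end, in the units of the state.
- read_state(): the state, without advancing time (a new reading comes with each control period).
- read_camera(name): name is "side" or "top"; returns the picture (400x640x3 uint8, red, green, blue); there is no depth.
- camera_params(name): a dict with "fov_y" (degrees; the focal length in pixels is half the picture's height over the tangent of half this angle, whatever the lens; pixels are square), "cx", "cy" (the principal point, pixels), "k1" (the pictures are not rectified: a ray, as slopes to the right and down, at radius r is drawn at 1 + k1 r^2 times it, then the intrinsics apply), "position" and "rotation" of the camera in the world. Camera axes: x right, y down, z forward; pixel columns grow to the right and rows downward; lengths in m; the calibration is good to about 2 mm. A picture is of the moment at which its call begins. camera_params takes no time and is no camera call.
- close_job(): hands the job in, once; it reports no verdict.
Trained networks look in the newest picture that a camera, given by its name, has taken for a name from the list of things; names that differ only in an ending like _2 or _b are one class to them, and where a whole thing is asked for, a point or a joint stands for the part that bears it (a point fixed in the world has none). Each returns a list of dicts, best first, with "confidence" (0 to 1); they miss things now and then, are a little off and sometimes report something else, mostly with a low value. They report only what shows in the picture. A call takes as long as a camera call. They do not tell look-alikes from the thing itself.
- silhouettes(camera, query): "region" (400x640 bool, what is visible of it) and "pixel" ([column, row] in pixels, amid what is visible of it).
- tip_of(camera, query): "pixel" ([column, row] in pixels: a listed point, or the origin of a listed thing).
The state is a dict: "t": time; "q": joint angles; "dq": joint speeds; "joint_torque": joint torques, N m; "tool_pos": TCP position; "orientation": TCP orientation; "force": force on the tool from outside, world axes, zero at the start; "wrist_torque": the same for the moment, N m; "opening": finger opening in m.
Only numpy, scipy, OpenCV 4.12 (cv2) and the standard library are available. Lean on these libraries where they do the work, as an engineer would, in place of code of your own. Each camera call takes 0.05 s, during which the arm holds its last target.

## Working session

There is one attempt and no reset: what is moved stays moved. The work goes in short steps, Python scripts to look and compute and a shell command to move; the robot and the scene stay as the last step left them, time stands still between calls to the robot, and variables do not carry over. Pictures are saved under pics/ and viewed, and the job is handed in when it is done.

```bash
mkdir -p pics; ls
python3 - <<'E'
from plant import *
import cv2
s=read_state(); print(s)
for c in ("side","top"):
    p=camera_params(c); print(c,p)
    im=read_camera(c); cv2.imwrite(f"pics/{c}0.png",im[:,:,::-1])
print(tip_reach if not callable(tip_reach) else tip_reach())
E
```

```text
pics
{'t': 0.0, 'q': array([ 1.04160899e+00,  1.31151836e-01,  1.48928668e+00, -6.92294628e-06,
        1.52295547e+00, -8.53790336e-02]), 'dq': array([-0.00263971, -0.0001807 , -0.00085857,  0.00061173, -0.00031024,
        0.00095519]), 'joint_torque': array([ 2.16511609e-03, -5.59829342e+01, -4.91780555e+01,  7.69404718e-02,
        3.49007570e-02, -1.44634037e-04]), 'tool_pos': array([0.25732692, 0.5414209 , 0.22858891]), 'orientation': array([-6.91305985e-01, -3.06403516e+00,  2.69980713e-03]), 'force': array([-0.47863553,  0.19083554, -0.57583185]), 'wrist_torque': array([-0.01777786, -0.03038752, -0.04829755]), 'opening': 0.09272896332092677}
side {'fov_y': 52.892171289767596, 'cx': 323.1896969645932, 'cy': 200.45676580386387, 'k1': -0.06483227594396068, 'position': array([0.47582048, 0.79570978, 0.68198249]), 'rotation': array([-0.08771496,  2.75502548, -1.47839908])}
top {'fov_y': 57.97711335603022, 'cx': 320.5873317395729, 'cy': 201.3069227763065, 'k1': 0.02281264811707524, 'position': array([ 0.43981146, -0.09481777,  1.07711297]), 'rotation': array([-2.17349403,  2.19753967, -0.08829589])}
0.011
```

View pics/side0.png

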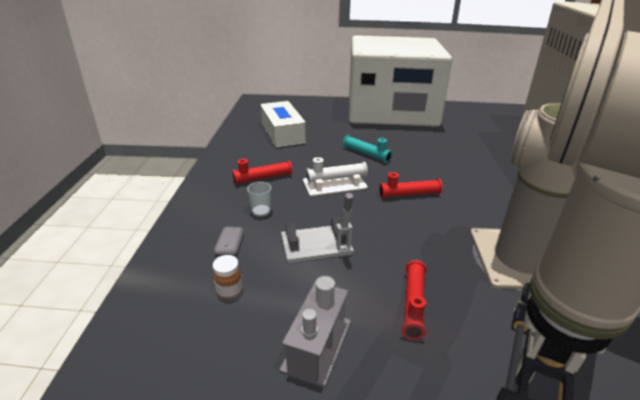

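View pics/top0.png

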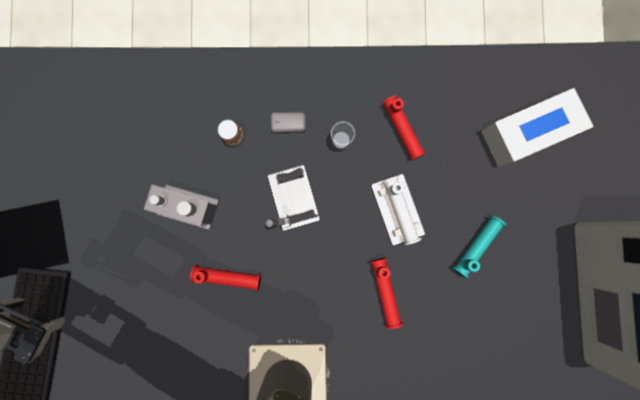

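The pale spool sits in the white rack at top (400,210) and side (337,173). The red spools (top (404,128), (226,278), (386,293)) and the turquoise one (480,246) are look-alikes. The fixture is at top (293,197) with the clamp grip at (269,223). The stand has a slim head at (155,200) and a thick one at (185,209).

```bash
cat > h.py <<'E'
import numpy as np, cv2
from scipy.spatial.transform import Rotation as R
from scipy.optimize import least_squares
from plant import *
def K(c):
    p=camera_params(c); f=200/np.tan(np.radians(p['fov_y'])/2); return p,f
def proj(c,X):
    p,f=K(c); Rm=R.from_rotvec(p['rotation']).as_matrix()
    d=(np.atleast_2d(X)-p['position'])@Rm; s=d[:,:2]/d[:,2:]; r2=(s**2).sum(1,keepdims=True)
    return s*(1+p['k1']*r2)*f+[p['cx'],p['cy']]
def ray(c,px):
    p,f=K(c); Rm=R.from_rotvec(p['rotation']).as_matrix()
    m=(np.array(px,float)-[p['cx'],p['cy']])/f; s=m.copy()
    for _ in range(30): s=m/(1+p['k1']*(s**2).sum())
    d=Rm@np.array([s[0],s[1],1]); return p['position'],d/np.linalg.norm(d)
def onz(c,px,z):
    o,d=ray(c,px); return o+d*(z-o[2])/d[2]
def tri(pa,pb):  # side, top
    o1,d1=ray('side',pa);o2,d2=ray('top',pb)
    A=np.stack([d1,-d2],1); t=np.linalg.lstsq(A,o2-o1,rcond=None)[0]
    a=o1+t[0]*d1;b=o2+t[1]*d2; return (a+b)/2,np.linalg.norm(a-b)
E
python3 - <<'E'
from h import *
np.set_printoptions(precision=4,suppress=True)
for c in ('side','top'): read_camera(c)
for q in ['spool','pocket_mouth','fixture','seat','clamp_hinge','clamp_grip','rack','stand','rod','plug']:
    for c in ('top','side'):
        r=tip_of(c,q); print(q,c,[(np.round(x['pixel'],1).tolist(),round(x['confidence'],2)) for x in r[:5]])
def crop(c,x0,y0,x1,y1,k,n):
    im=read_camera(c)[y0:y1,x0:x1,::-1]; cv2.imwrite(n,cv2.resize(im,None,fx=k,fy=k,interpolation=cv2.INTER_CUBIC))
crop('top',130,160,440,260,2.5,'pics/t1.png')
crop('side',270,140,390,390,2.4,'pics/s1.png')
E
```

```text
spool top [([401.5, 210.8], 0.9), ([475.8, 245.3], 0.82), ([386.2, 293.9], 0.75), ([406.2, 127.1], 0.74), ([227.4, 275.3], 0.67)]
spool side [([410.8, 296.2], 0.8), ([365.5, 148.5], 0.75), ([408.5, 186.6], 0.73), ([332.6, 170.4], 0.7), ([261.7, 171.2], 0.68)]
pocket_mouth top [([198.1, 275.5], 0.94), ([396.5, 104.8], 0.92), ([401.3, 187.0], 0.76), ([381.3, 273.0], 0.7), ([473.0, 265.5], 0.56)]
pocket_mouth side [([381.5, 140.5], 0.89), ([316.1, 158.6], 0.72), ([347.7, 205.1], 0.67), ([244.6, 158.3], 0.65), ([415.4, 302.6], 0.6)]
fixture top [([295.6, 199.7], 0.78), ([270.7, 223.2], 0.68)]
fixture side [([314.7, 247.5], 0.81)]
seat top [([297.7, 196.7], 0.81), ([296.4, 197.7], 0.73), ([200.3, 211.6], 0.73), ([399.7, 210.5], 0.36)]
seat side [([315.3, 229.2], 0.9)]
clamp_hinge top [([283.9, 221.9], 0.64)]
clamp_hinge side [([344.4, 228.6], 0.79)]
clamp_grip top [([272.1, 223.9], 0.72)]
clamp_grip side [([346.3, 203.6], 0.62)]
rack top [([397.3, 209.5], 0.78)]
rack side [([338.6, 185.2], 0.66)]
stand top [([296.4, 194.9], 0.72), ([186.0, 209.1], 0.66)]
stand side [([320.1, 346.3], 0.78)]
rod top [([173.4, 205.0], 0.68)]
rod side [([259.1, 208.8], 0.19)]
plug top [([201.0, 207.6], 0.56)]
plug side [([313.8, 247.6], 0.36), ([318.2, 344.8], 0.16)]
```

View pics/t1.png

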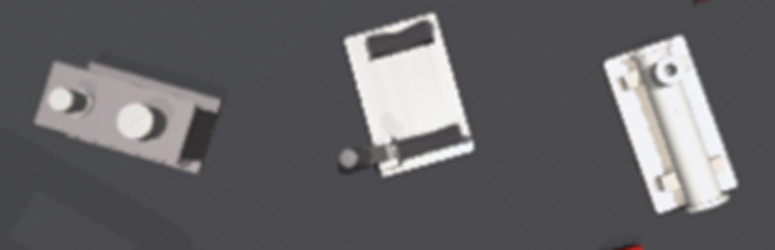

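View pics/s1.png

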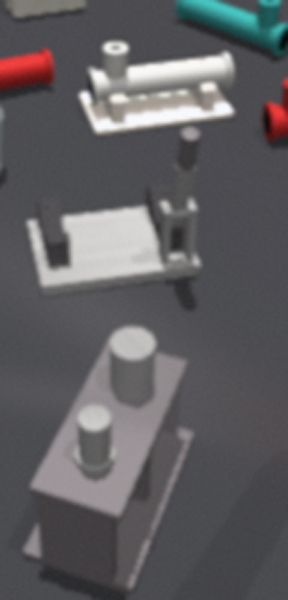

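```bash
cat > fit.py <<'E'
from h import *
def cyl(c0,c1,r,n=24):
    c0=np.array(c0,float);c1=np.array(c1,float);a=(c1-c0)/np.linalg.norm(c1-c0)
    u=np.cross(a,[0.3,0.5,0.81]);u/=np.linalg.norm(u);v=np.cross(a,u);t=np.linspace(0,2*np.pi,n,endpoint=False)
    ring=r*(np.cos(t)[:,None]*u+np.sin(t)[:,None]*v); return np.vstack([c0+ring,c1+ring])
def box(x0,x1,y0,y1,z0,z1):
    return np.array([[x,y,z] for x in(x0,x1) for y in(y0,y1) for z in(z0,z1)],float)
M={}
M['spool']=[cyl([-.095,0,0],[.095,0,0],.02),cyl([-.095,0,0],[-.089,0,0],.025),cyl([.089,0,0],[.095,0,0],.025),cyl([.062,0,0],[.062,0,.055],.016)]
M['rod']=[cyl([0,0,.075],[0,0,.081],.015),cyl([0,0,.081],[0,0,.121],.012)]
M['plug']=[cyl([0,0,.075],[0,0,.121],.018)]
M['fixture']=[box(-.085,.085,-.047,.065,0,.015)]
def T(pose):
    x,y,z,yaw=pose; return R.from_euler('z',yaw).as_matrix(),np.array([x,y,z])
S=4
def render(c,parts,pose,win):
    Rm,t=T(pose); x0,y0,x1,y1=win; im=np.zeros(((y1-y0)*S,(x1-x0)*S),np.uint8)
    for P in parts:
        q=(proj(c,P@Rm.T+t)-[x0,y0]+0.5)*S-0.5
        h=cv2.convexHull(q.astype(np.float32)); cv2.fillConvexPoly(im,np.round(h*16).astype(np.int32),1,shift=4)
    return cv2.resize(im.astype(np.float32),(x1-x0,y1-y0),interpolation=cv2.INTER_AREA)
def seg(c,q,near,maxd=25):
    r=[x for x in silhouettes(c,q)]
    r=[x for x in r if np.hypot(*(np.array(x['pixel'])-near))<maxd]
    return (r[0]['region'],r[0]['confidence'],r[0]['pixel']) if r else None
E
python3 - <<'E'
from fit import *
from scipy.optimize import minimize
np.set_printoptions(precision=4,suppress=True)
import pickle
N={'spool':((401,210),(337,172)),'rod':((155,200),(309,322)),'plug':((185,209),(325,292)),'fixture':((293,197),(316,243)),'rack':((398,210),(335,183)),'stand':((180,206),(316,335))}
out={};canv=[]
for c in ('top','side'): out[c]=read_camera(c)
for q,(a,b) in N.items():
    for c,n in (('top',a),('side',b)):
        r=seg(c,q,np.array(n)); print(q,c,None if r is None else (r[0].sum(),round(r[1],2),r[2]))
        if r: out[q,c]=r[0]
pickle.dump(out,open('seg.pkl','wb'))
for q in N:
    row=[]
    for c,n in (('top',N[q][0]),('side',N[q][1])):
        im=out[c].copy()
        if (q,c) in out: im[out[q,c]]=(0.5*im[out[q,c]]+[0,127,0]).astype(np.uint8)
        row.append(cv2.resize(im[n[1]-55:n[1]+55,n[0]-50:n[0]+50],None,fx=2.4,fy=2.4,interpolation=0))
    canv.append(np.vstack(row))
cv2.imwrite('pics/seg.png',cv2.resize(np.hstack(canv),(800,293))[:,:,::-1])
E
```

```text
spool top (np.int64(1021), 0.74, [397.9, 207.9])
spool side (np.int64(911), 0.96, [331.7, 170.7])
rod top (np.int64(146), 0.62, [158.0, 201.5])
rod side (np.int64(388), 0.62, [307.9, 323.8])
plug top (np.int64(216), 0.59, [189.5, 208.4])
plug side (np.int64(519), 0.68, [325.3, 295.7])
fixture top (np.int64(2191), 0.83, [292.4, 199.5])
fixture side (np.int64(2558), 0.73, [318.7, 242.2])
rack top (np.int64(1168), 0.61, [393.2, 214.1])
rack side (np.int64(868), 0.92, [338.2, 183.7])
stand top (np.int64(1832), 0.76, [183.5, 204.4])
stand side (np.int64(4013), 0.77, [317.8, 343.8])
```

View pics/seg.png

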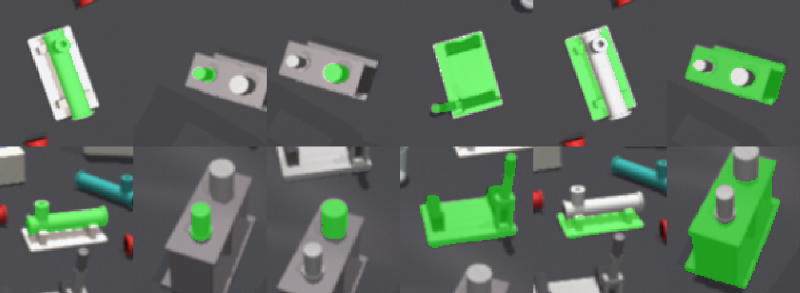

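```bash
cat > dofit.py <<'E'
from fit import *
from scipy.optimize import minimize
def fixparts(a):
    h=np.array([-.062,.048,.076]); d=np.array([0,-np.cos(a),np.sin(a)]); n=np.array([0,np.sin(a),np.cos(a)])
    x=np.array([1,0,0])
    bar=np.array([h+s*d+i*.009*x+j*.004*n for s in(0,.075) for i in(-1,1) for j in(-1,1)])
    grip=cyl(h+.0725*d,h+.1175*d,.009)
    return [box(-.085,.085,-.047,.065,0,.015),box(-.074,-.05,-.032,.032,.015,.03),box(-.074,-.05,-.032,-.028,.015,.052),box(.05,.074,-.032,.032,.015,.03),box(.05,.074,-.032,-.028,.015,.052),box(.05,.074,.028,.032,.015,.052),box(-.076,-.048,.038,.058,0,.082),bar,grip]
def fit(masks,partsf,p0,step,free=None,zfix=None):
    """p=(x,y,yaw,extra...)"""
    wins={}
    for c,m in masks.items():
        ys,xs=np.nonzero(m); wins[c]=(max(xs.min()-12,0),max(ys.min()-12,0),min(xs.max()+12,640),min(ys.max()+12,400))
    def cost(p):
        s=0
        for c,m in masks.items():
            w=wins[c]; r=render(c,partsf(p),(p[0],p[1],zfix,p[2]),w)
            mm=cv2.GaussianBlur(m[w[1]:w[3],w[0]:w[2]].astype(np.float32),(0,0),.7); s+=((cv2.GaussianBlur(r,(0,0),.7)-mm)**2).sum()
        return s
    p=np.array(p0,float)
    for k in range(3):
        sim=np.vstack([p]+[p+np.eye(len(p))[i]*step[i]/(k+1) for i in range(len(p))])
        r=minimize(cost,p,method='Nelder-Mead',options=dict(initial_simplex=sim,xatol=1e-5,fatol=1e-3,maxiter=300)); p=r.x
    return p,r.fun
E
python3 - <<'E'
from dofit import *
import pickle
np.set_printoptions(precision=4,suppress=True)
o=pickle.load(open('seg.pkl','rb'))
g={q:onz('top',px,z) for q,px,z in (('spool',(401,210),.045),('rod',(155,200),.139),('plug',(185,209),.139),('fixture',(293,197),.02))}
for q in g: print(q,g[q])
def go(q,pf,yaw,z,extra=[],cams=('top','side')):
    return fit({c:o[q,c] for c in cams},pf,[g[q][0],g[q][1],yaw]+extra,[.008,.008,.1]+[.15]*len(extra),zfix=z)
for cams in (('top','side'),('top',),('side',)):
    print(cams)
    print('spool',*go('spool',lambda p:M['spool'],.3,.045,cams=cams))
    print('fixture',*go('fixture',lambda p:fixparts(p[3]),.25,0,[1.8],cams=cams))
    print('rod',*go('rod',lambda p:M['rod'],0,.018,cams=cams))
    print('plug',*go('plug',lambda p:M['plug'],0,.018,cams=cams))
E
```

```text
spool [ 0.4903 -0.3307  0.045 ]
rod [0.5187 0.3283 0.139 ]
plug [0.4945 0.251  0.139 ]
fixture [ 0.5332 -0.02    0.02  ]
('top', 'side')
spool [ 0.4883 -0.3307  0.3258] 41.36760711669922Traceback (most recent call last):
  File "<stdin>", line 12, in <module>
  File "<stdin>", line 8, in go
  File "dofit.py", line 23, in fit
    r=minimize(cost,p,method='Nelder-Mead',options=dict(initial_simplex=sim,xatol=1e-5,fatol=1e-3,maxiter=300)); p=r.x
    res = _minimize_neldermead(fun, x0, args, callback, bounds=bounds,
                               **options)
    fxr = func(xr)
    fx = function(np.copy(x), *(wrapper_args + args))
  File "dofit.py", line 17, in cost
    w=wins[c]; r=render(c,partsf(p),(p[0],p[1],zfix,p[2]),w)
                 ~~~~~~^^^^^^^^^^^^^^^^^^^^^^^^^^^^^^^^^^^^^
  File "fit.py", line 19, in render
    q=(proj(c,P@Rm.T+t)-[x0,y0]+0.5)*S-0.5
       ~~~~^^^^^^^^^^^^
  File "h.py", line 8, in proj
    p,f=K(c); Rm=R.from_rotvec(p['rotation']).as_matrix()
        ~^^^
  File "h.py", line 6, in K
    p=camera_params(c); f=200/np.tan(np.radians(p['fov_y'])/2); return p,f
ValueError: time passes only in moves, steps and waits
```

```bash
sed -i 's/^def K(c):/import functools\n@functools.cache\ndef K(c):/' h.py
cat > run1.py <<'E'
from dofit import *
import pickle
np.set_printoptions(precision=4,suppress=True)
o=pickle.load(open('seg.pkl','rb'))
g={q:onz('top',px,z) for q,px,z in (('spool',(401,210),.045),('rod',(155,200),.139),('plug',(185,209),.139),('fixture',(293,197),.02))}
def go(q,pf,yaw,z,extra=[],cams=('top','side')):
    return fit({c:o[q,c] for c in cams},pf,[g[q][0],g[q][1],yaw]+extra,[.008,.008,.1]+[.15]*len(extra),zfix=z)
for cams in (('top','side'),('top',),('side',)):
    print(cams)
    print('spool',*go('spool',lambda p:M['spool'],.3,.045,cams=cams))
    print('fixture',*go('fixture',lambda p:fixparts(p[3]),.25,0,[1.8],cams=cams))
    print('rod',*go('rod',lambda p:M['rod'],0,.018,cams=cams))
    print('plug',*go('plug',lambda p:M['plug'],0,.018,cams=cams))
E
python3 run1.py
```

```text
('top', 'side')
spool [ 0.4883 -0.3307  0.3258] 41.36760711669922
fixture [ 0.5333 -0.0286  0.2722  1.7991] 85.90338134765625
rod [ 0.5182  0.3314 -0.0046] 12.276813507080078
plug [0.4946 0.2542 0.0001] 29.911148071289062
('top',)
spool [ 0.4904 -0.3305  0.3286] 7.895666122436523
fixture [ 0.5347 -0.0291  0.2693  1.78  ] 27.598445892333984
rod [ 0.5198  0.3318 -0.0309] 3.6615536212921143
plug [0.4973 0.2536 0.0844] 4.301202774047852
('side',)
spool [ 0.4861 -0.3293  0.3217] 16.16118621826172
fixture [ 0.5328 -0.0275  0.2785  1.8081] 35.808956146240234
rod [0.5178 0.3317 0.0727] 3.8533756732940674
plug [ 0.4938  0.2554 -0.0048] 9.307195663452148
```

```bash
cat > plan.py <<'E'
from h import *
import sys
def plan(xyz,ydir=None):
    s=read_state(); Rm=R.from_rotvec(s['orientation']).as_matrix(); yd=np.arctan2(Rm[1,1],Rm[0,1])
    tw=0
    if ydir is not None:
        tw=-((ydir-yd+np.pi)%(2*np.pi)-np.pi)
    d=np.array(xyz)-s['tool_pos']; 
    R2=Rm@R.from_rotvec([0,0,tw]).as_matrix()
    print('t %.2f pos'%s['t'],np.round(s['tool_pos'],4),'ydir %.3f'%yd,'z',np.round(Rm[:,2],3),'q',np.round(s['q'],2),'open %.4f'%s['opening'],'F',np.round(s['force'],1))
    print('world d',np.round(d,4),'twist %.3f'%tw,'tool shift now',np.round(Rm.T@d,4),'after twist',np.round(R2.T@d,4))
if __name__=='__main__':
    a=[float(v) for v in sys.argv[1:]]; plan(a[:3],a[3] if len(a)>3 else None)
E
python3 plan.py .4890 -.3305 .20 -1.245
```

```text
t 2.00 pos [0.2576 0.5419 0.2296] ydir 1.127 z [ 0.  0. -1.] q [ 1.04  0.13  1.49 -0.    1.52 -0.09] open 0.0929 F [-0.1 -0.4  0.2]
world d [ 0.2314 -0.8724 -0.0296] twist 2.372 tool shift now [-0.5836 -0.6885  0.0296] after twist [-0.06    0.9006  0.0296]
```

```bash
python3 -m creep '[[0,0,-0.008,0.125,0],[0,0,-0.008,0.125,0],[0,0,-0.008,0.125,0],[0,0,-0.008,0.125,0],[0,0,-0.008,0.125,0],[0,0,-0.008,0.125,0],[0,0,-0.008,0.125,0],[0,0,-0.008,0.125,0],[0,0,-0.008,0.125,0],[0,0,0,0.125,0],[0,0,0,0.125,0],[0,0,0,0.125,0]]' 20; python3 plan.py .4890 -.3305 .20 -1.245
```

```text
t: 3.0
tool_pos: [0.2577, 0.542, 0.302]
orientation: [-2.6, -1.763, -0.001]
force: [0.0, 0.6, 0.7]
opening: 0.0932
t 3.00 pos [0.2577 0.542  0.302 ] ydir -0.379 z [ 0.  0. -1.] q [1.04 0.11 1.38 0.   1.65 1.42] open 0.0932 F [0.  0.6 0.7]
world d [ 0.2313 -0.8725 -0.102 ] twist 0.866 tool shift now [-0.7249  0.5379  0.1016] after twist [-0.0601  0.9007  0.1016]
```

```bash
python3 -m creep '[[0,0,0,0.125,0],[0,0,0,0.125,0],[0,0,0,0.125,0],[0,0,0,0.125,0],[0,0,0,0.125,0],[0,0,0,0.125,0],[0,0,0,0.116,0]]'; python3 plan.py .4890 -.3305 .20 -1.245
```

```text
t: 3.58
tool_pos: [0.2576, 0.5419, 0.3016]
orientation: [3.1, 0.509, 0.0]
force: [-0.5, 0.6, -0.1]
opening: 0.0931
t 3.58 pos [0.2576 0.5419 0.3016] ydir -1.245 z [ 0. -0. -1.] q [ 1.04  0.11  1.38 -0.    1.65  2.29] open 0.0931 F [-0.5  0.6 -0.1]
world d [ 0.2314 -0.8724 -0.1016] twist -0.000 tool shift now [-0.0597  0.9006  0.1017] after twist [-0.06    0.9005  0.1017]
```

```bash
python3 -m creep '[[-0.0027,0.03,0,0,0],[-0.0027,0.04,0,0,0],[-0.0027,0.04,0,0,0],[-0.0027,0.04,0,0,0],[-0.0027,0.04,0,0,0],[-0.0027,0.04,0,0,0],[-0.0027,0.04,0,0,0],[-0.0027,0.04,0,0,0],[-0.0027,0.04,0,0,0],[-0.0027,0.04,0,0,0],[-0.0027,0.04,0,0,0],[-0.0027,0.04,0,0,0]]'; python3 -m creep '[[-0.0027,0.04,0,0,0],[-0.0027,0.04,0,0,0],[-0.0027,0.04,0,0,0],[-0.0027,0.04,0,0,0],[-0.0027,0.04,0,0,0],[-0.0027,0.04,0,0,0],[-0.0027,0.04,0,0,0],[-0.0027,0.04,0,0,0],[-0.0027,0.04,0,0,0],[-0.0027,0.04,0,0,0],[0,0.03,0,0,0],[0,0,0,0,0]]';  python3 plan.py .4890 -.3305 .20 -1.245
```

```text
t: 4.58
tool_pos: [0.3801, 0.0852, 0.302]
orientation: [3.098, 0.519, 0.002]
force: [1.0, 1.3, 0.0]
opening: 0.0929
t: 5.58
tool_pos: [0.4944, -0.3332, 0.2995]
orientation: [-3.099, -0.513, 0.003]
force: [-0.0, -0.4, 0.4]
opening: 0.0928
t 5.58 pos [ 0.4944 -0.3332  0.2995] ydir -1.243 z [-0.002  0.    -1.   ] q [-0.68  0.1   1.39 -0.    1.65  0.56] open 0.0928 F [-0.  -0.4  0.4]
world d [-0.0054  0.0027 -0.0995] twist 0.002 tool shift now [-0.0041 -0.0042  0.0995] after twist [-0.0041 -0.0042  0.0995]
```

```bash
python3 -m creep '[[-0.0012,-0.0032,0.03,0,0],[0,0,0.04,0,0],[0,0,0.04,0,0],[0,0,0.04,0,0],[0,0,0.04,0,0],[0,0,0,0,0],[0,0,0,0,0]]';  python3 plan.py .4918 -.3295 .037 -1.245
python3 - <<'E'
from h import *
s=read_state(); Rm=R.from_rotvec(s['orientation']).as_matrix()
for c in('top','side'):
    im=read_camera(c)[:,:,::-1].copy()
    q=proj(c,s['tool_pos']); print(c,q)
    x,y=q[0].astype(int); w=im[y-70:y+70,x-90:x+90]
    cv2.imwrite(f'pics/g_{c}.png',cv2.resize(w,None,fx=4,fy=4,interpolation=cv2.INTER_CUBIC))
E
```

```text
t: 6.17
tool_pos: [0.4907, -0.324, 0.1097]
orientation: [-3.094, -0.519, 0.006]
force: [0.0, 0.8, 0.7]
opening: 0.0931
t 6.17 pos [ 0.4907 -0.324   0.1097] ydir -1.239 z [-0.005  0.004 -1.   ] q [-0.67  0.19  1.64  0.    1.31  0.57] open 0.0931 F [0.  0.8 0.7]
world d [ 0.0011 -0.0055 -0.0727] twist 0.006 tool shift now [-0.0006  0.0059  0.0726] after twist [-0.0005  0.0059  0.0726]
top [[404.00673589 208.62309086]]
side [[335.87271884 154.90368397]]
```

View pics/g_side.png

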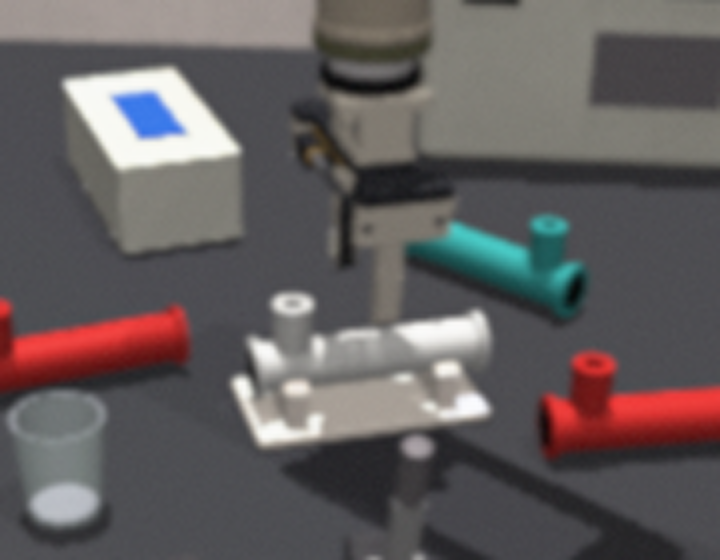

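View pics/g_top.png

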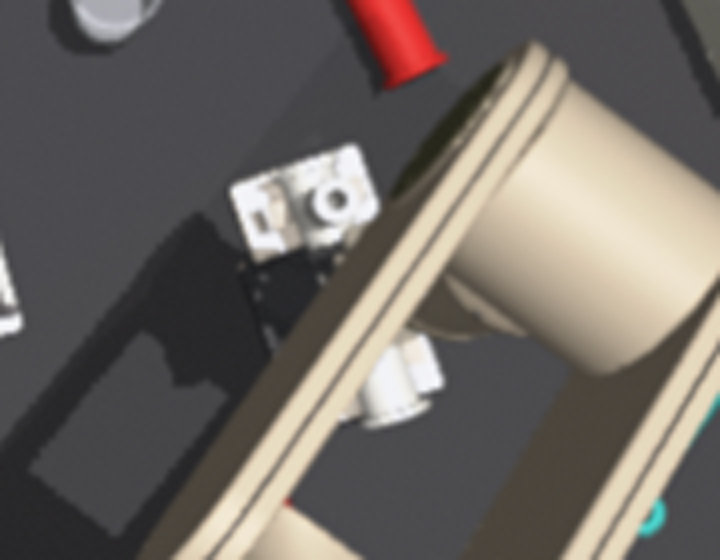

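```bash
python3 -m creep '[[0,0,0,0,0],[0,0,0,0,0]]';  python3 plan.py .4918 -.3295 .037 -1.245; python3 -c "
from h import *
s=read_state(); Rm=R.from_rotvec(s['orientation']).as_matrix()
for o in ([0,.0465,.011],[0,-.0465,.011],[0,0.064,.011],[0,-.064,.011]):
  print(o,proj('side',s['tool_pos']+Rm@np.array(o)))"
```

```text
t: 6.43
tool_pos: [0.4943, -0.3271, 0.1153]
orientation: [3.094, 0.518, 0.006]
force: [-0.2, 0.4, -0.1]
opening: 0.0928
t 6.43 pos [ 0.4943 -0.3271  0.1153] ydir -1.239 z [ 0.004 -0.003 -1.   ] q [-0.67  0.19  1.64  0.    1.31  0.57] open 0.0928 F [-0.2  0.4 -0.1]
world d [-0.0025 -0.0024 -0.0783] twist 0.006 tool shift now [-0.0034  0.0011  0.0783] after twist [-0.0033  0.0011  0.0783]
[0, 0.0465, 0.011] [[330.43208054 149.4355872 ]]
[0, -0.0465, 0.011] [[339.23333712 162.86423822]]
[0, 0.064, 0.011] [[328.88820175 147.08132215]]
[0, -0.064, 0.011] [[341.01102126 165.57813262]]
```

```bash
cat > rs.py <<'E'
from h import *
np.set_printoptions(precision=4,suppress=True)
P=[];O=[];Q=[]
for i in range(12):
    read_camera('side') ; s=read_state(); P.append(s['tool_pos']);O.append(s['orientation']);Q.append(s['q'])
P=np.array(P);print(P);print(P.mean(0),P.std(0));print(np.array(Q))
E
python3 rs.py
```

```text
[[ 0.4939 -0.3269  0.1147]
 [ 0.4936 -0.3266  0.1141]
 [ 0.4933 -0.3264  0.1134]
 [ 0.493  -0.3262  0.1129]
 [ 0.4927 -0.326   0.1124]
 [ 0.4926 -0.3259  0.1121]
 [ 0.4925 -0.3258  0.1119]
 [ 0.4924 -0.3257  0.1117]
 [ 0.4924 -0.3257  0.1116]
 [ 0.4924 -0.3257  0.1115]
 [ 0.4924 -0.3257  0.1115]
 [ 0.4923 -0.3257  0.1115]]
[ 0.4928 -0.326   0.1124] [0.0005 0.0004 0.001 ]
[[-0.6712  0.1869  1.6398 -0.0001  1.3102  0.5678]
 [-0.6712  0.1873  1.6404  0.      1.3101  0.5678]
 [-0.6712  0.1878  1.6411 -0.      1.3099  0.5678]
 [-0.6712  0.1882  1.6417 -0.      1.3098  0.5678]
 [-0.6712  0.1887  1.6421 -0.      1.3098  0.5678]
 [-0.6712  0.1889  1.6424 -0.      1.3097  0.5678]
 [-0.6713  0.1891  1.6426 -0.      1.3096  0.5678]
 [-0.6712  0.1893  1.6427  0.      1.3096  0.5678]
 [-0.6712  0.1894  1.6428 -0.      1.3095  0.5677]
 [-0.6713  0.1895  1.6428  0.      1.3095  0.5678]
 [-0.6712  0.1896  1.6428  0.      1.3095  0.5677]
 [-0.6713  0.1896  1.6428 -0.      1.3095  0.5678]]
```

```bash
python3 plan.py .4918 -.3295 .037 -1.245
```

```text
t 7.03 pos [ 0.4923 -0.3257  0.1115] ydir -1.239 z [-0.  0. -1.] q [-0.67  0.19  1.64 -0.    1.31  0.57] open 0.0933 F [ 0.8  0.3 -0.2]
world d [-0.0005 -0.0038 -0.0745] twist 0.006 tool shift now [-0.0017  0.0034  0.0745] after twist [-0.0017  0.0035  0.0745]
```

```bash
python3 -m creep '[[-0.0017,0.0035,0.01,0.006,0],[0,0,0.015,0,0],[0,0,0.015,0,0],[0,0,0.015,0,0],[0,0,0.01,0,0],[0,0,0.006,0,0],[0,0,0.0035,0,0],[0,0,0,0,0],[0,0,0,0,0],[0,0,0,0,0],[0,0,0,0,0],[0,0,0,0,0]]';  python3 plan.py .4918 -.3295 .037 -1.245
```

```text
t: 8.03
tool_pos: [0.4924, -0.33, 0.038]
orientation: [3.099, 0.509, 0.001]
force: [-0.5, 0.5, 0.3]
opening: 0.0932
t 8.03 pos [ 0.4924 -0.33    0.038 ] ydir -1.245 z [ 0.001 -0.001 -1.   ] q [-0.68  0.28  1.68 -0.    1.18  0.57] open 0.0932 F [-0.5  0.5  0.3]
world d [-0.0006  0.0005 -0.001 ] twist -0.000 tool shift now [-0.0005 -0.0007  0.001 ] after twist [-0.0005 -0.0007  0.001 ]
```

```bash
python3 -m creep '[[0,0,0,0,80],[0,0,0,0,120],[0,0,0,0,160],[0,0,0,0,200],[0,0,0,0,255],[0,0,0,0,255],[0,0,0,0,255],[0,0,0,0,255],[0,0,0,0,255],[0,0,0,0,255]]' 35;  python3 plan.py .4918 -.3295 .037 -1.245
```

```text
t: 8.87
tool_pos: [0.4918, -0.3292, 0.0371]
orientation: [-3.099, -0.509, 0.0]
force: [-0.3, 2.9, 1.3]
opening: 0.0393
t 8.87 pos [ 0.4918 -0.3292  0.0371] ydir -1.245 z [-0.     0.001 -1.   ] q [-0.68  0.28  1.68  0.    1.18  0.57] open 0.0393 F [-0.3  2.9  1.3]
world d [-0.     -0.0003 -0.0001] twist -0.000 tool shift now [-0.0001  0.0003  0.0001] after twist [-0.0001  0.0003  0.0001]
```

```bash
python3 -m creep '[[0,0,-0.005,0,255],[0,0,-0.01,0,255],[0,0,-0.02,0,255],[0,0,-0.03,0,255],[0,0,-0.03,0,255],[0,0,-0.03,0,255],[0,0,-0.03,0,255],[0,0,-0.03,0.027,255],[0,0,-0.03,0.027,255],[0,0,-0.02,0,255],[0,0,-0.008,0,255],[0,0,0,0,255]]' 45;  python3 plan.py .5364 -.0277 .28 -1.299
```

```text
t: 9.87
tool_pos: [0.4928, -0.3304, 0.2833]
orientation: [3.109, 0.425, 0.005]
force: [-0.2, 0.2, -4.4]
opening: 0.0391
t 9.87 pos [ 0.4928 -0.3304  0.2833] ydir -1.299 z [ 0.004 -0.003 -1.   ] q [-0.68  0.09  1.43 -0.    1.61  0.62] open 0.0391 F [-0.2  0.2 -4.4]
world d [ 0.0436  0.3027 -0.0033] twist 0.000 tool shift now [ 0.1233 -0.2798  0.0025] after twist [ 0.1232 -0.2799  0.0025]
```

```bash
python3 -m creep '[[0.005,-0.012,0,0,255],[0.01,-0.022,0,0,255],[0.0132,-0.03,0,0,255],[0.0132,-0.03,0,0,255],[0.0132,-0.03,0,0,255],[0.0132,-0.03,0,0,255],[0.0132,-0.03,0,0,255],[0.0132,-0.03,0,0,255],[0.0132,-0.03,0,0,255],[0.01,-0.022,0,0,255],[0.006,-0.014,0,0,255],[0,0,0,0,255]]'; python3 -m creep '[[0,0,0,0,255],[0,0,0,0,255],[0,0,0,0,255],[0,0,0,0,255],[0,0,0,0,255],[0,0,0,0,255]]'; python3 plan.py .5364 -.0277 .13 -1.299
```

```text
t: 10.87
tool_pos: [0.5345, -0.0228, 0.2773]
orientation: [-3.109, -0.431, 0.006]
force: [0.0, -0.0, -4.7]
opening: 0.039
t: 11.37
tool_pos: [0.5356, -0.0274, 0.2801]
orientation: [3.113, 0.424, -0.0]
force: [-0.6, -0.1, -4.8]
opening: 0.0393
t 11.37 pos [ 0.5356 -0.0274  0.2801] ydir -1.300 z [-0. -0. -1.] q [-0.15 -0.06  1.59 -0.    1.61  1.15] open 0.0393 F [-0.6 -0.1 -4.8]
world d [ 0.0008 -0.0003 -0.1501] twist -0.001 tool shift now [0.0007 0.0005 0.1501] after twist [0.0007 0.0005 0.1501]
```

```bash
python3 -m creep '[[0.0007,0.0005,0.01,0,255],[0,0,0.02,0,255],[0,0,0.025,0,255],[0,0,0.025,0,255],[0,0,0.025,0,255],[0,0,0.02,0,255],[0,0,0.015,0,255],[0,0,0.01,0,255],[0,0,0,0,255],[0,0,0,0,255],[0,0,0,0,255],[0,0,0,0,255]]'; python3 plan.py .5364 -.0277 .044 -1.299
python3 - <<'E'
from h import *
for c,b in(('top',(230,130,370,260)),('side',(230,110,400,290))):
    im=read_camera(c)[:,:,::-1]; w=im[b[1]:b[3],b[0]:b[2]]
    cv2.imwrite(f'pics/p_{c}.png',cv2.resize(w,None,fx=3.3,fy=3.3,interpolation=cv2.INTER_CUBIC))
E
```

```text
t: 12.37
tool_pos: [0.5376, -0.0272, 0.1318]
orientation: [3.112, 0.425, 0.004]
force: [-0.4, -0.3, -2.9]
opening: 0.0393
t 12.37 pos [ 0.5376 -0.0272  0.1318] ydir -1.299 z [ 0.003 -0.    -1.   ] q [-0.15  0.03  1.78  0.    1.33  1.15] open 0.0393 F [-0.4 -0.3 -2.9]
world d [-0.0012 -0.0005 -0.0878] twist -0.000 tool shift now [-0.0015  0.      0.0878] after twist [-0.0015  0.      0.0878]
```

View pics/p_side.png

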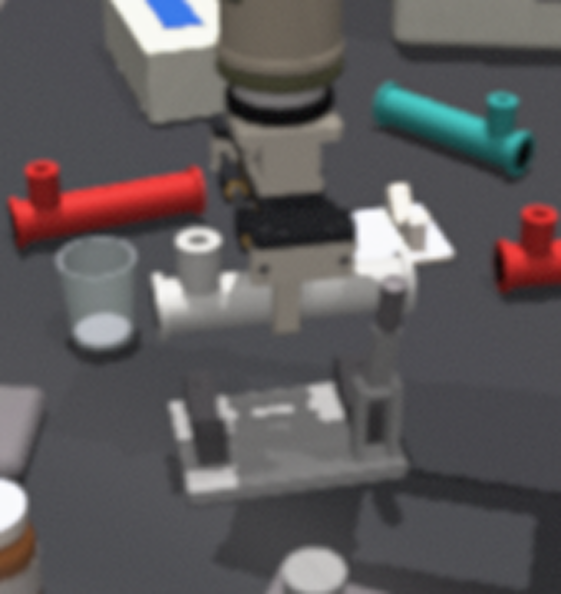

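View pics/p_top.png

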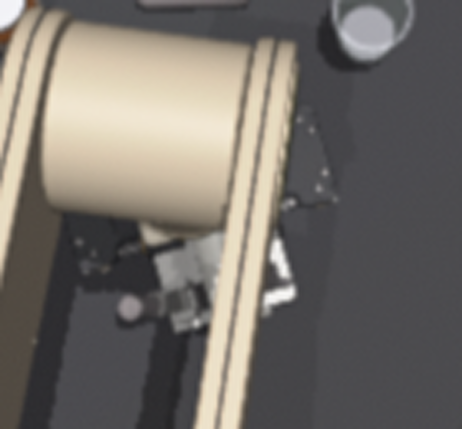

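```bash
cat > chk.py <<'E'
from dofit import *
import sys
np.set_printoptions(precision=4,suppress=True)
z=float(sys.argv[1]); read_camera('side'); 
F=np.array([.5328,-.0275]); 
r=seg('side','spool',proj('side',[.5335,-.0285,z])[0],25); print(r[1],r[2],r[0].sum())
m=r[0]
ns=float(sys.argv[2]) if len(sys.argv)>2 else .272
p,f=fit({'side':m},lambda p:M['spool'],[.5335,-.0285,ns],[.008,.008,.05],zfix=z)
yaw=.2722; d=p[:2]-F; print(p,f,'rel fixture(side) along,across',d@[np.cos(yaw),np.sin(yaw)],d@[-np.sin(yaw),np.cos(yaw)])
E
python3 chk.py .139; python3 plan.py .5364 -.0277 .044 -1.299
```

```text
0.74 [297.6, 196.8] 1135
[ 0.5334 -0.0246  0.2478] 332.27557373046875 rel fixture(side) along,across 0.0013173876402141512 0.0026331997833432506
t 12.57 pos [ 0.537  -0.0271  0.131 ] ydir -1.299 z [ 0.001 -0.    -1.   ] q [-0.15  0.03  1.78 -0.    1.33  1.15] open 0.0394 F [ 1.   0.  -4.2]
world d [-0.0006 -0.0006 -0.087 ] twist 0.000 tool shift now [-0.0009  0.0003  0.087 ] after twist [-0.0009  0.0003  0.087 ]
```

```bash
python3 -m creep '[[-0.0008,0,0.008,0,255],[0,0,0.012,0,255],[0,0,0.012,0,255],[0,0,0.012,0,255],[0,0,0.01,0,255],[0,0,0.008,0,255],[0,0,0.006,0,255],[0,0,0.004,0,255],[0,0,0.002,0,255],[0,0,0,0,255],[0,0,0,0,255],[0,0,0,0,255]]'; python3 plan.py .5364 -.0277 .044 -1.299
```

```text
t: 13.57
tool_pos: [0.5363, -0.0273, 0.0568]
orientation: [3.112, 0.426, 0.002]
force: [0.6, 0.3, -4.6]
opening: 0.0388
t 13.57 pos [ 0.5363 -0.0273  0.0568] ydir -1.299 z [ 0.001 -0.    -1.   ] q [-0.15  0.12  1.83 -0.    1.19  1.15] open 0.0388 F [ 0.6  0.3 -4.6]
world d [ 0.0001 -0.0004 -0.0128] twist 0.000 tool shift now [0.     0.0004 0.0128] after twist [0.     0.0004 0.0128]
```

```bash
python3 -m creep '[[0,0,0.003,0,255],[0,0,0.003,0,255],[0,0,0.002,0,255],[0,0,0.002,0,255],[0,0,0.001,0,255],[0,0,0,0,255],[0,0,0,0,255],[0,0,0,0,255]]'; python3 plan.py .5364 -.0277 .044 -1.299
```

```text
t: 14.23
tool_pos: [0.5357, -0.0272, 0.0451]
orientation: [-3.113, -0.426, 0.0]
force: [0.0, -0.1, -3.9]
opening: 0.0389
t 14.23 pos [ 0.5357 -0.0272  0.0451] ydir -1.299 z [-0.  0. -1.] q [-0.15  0.13  1.84  0.    1.17  1.15] open 0.0389 F [ 0.  -0.1 -3.9]
world d [ 0.0007 -0.0005 -0.0011] twist -0.000 tool shift now [0.0006 0.0007 0.0011] after twist [0.0006 0.0007 0.0011]
```

```bash
python3 -m creep '[[0,0,0.001,0,255],[0,0,0.001,0,255],[0,0,0,0,255],[0,0,0,0,255],[0,0,0,0,255]]'; python3 -m creep '[[0,0,0.001,0,255],[0,0,0,0,255],[0,0,0,0,255],[0,0,0,0,255]]';python3 plan.py .5364 -.0277 .044 -1.299
```

```text
t: 14.65
tool_pos: [0.5365, -0.0278, 0.0441]
orientation: [3.111, 0.426, 0.002]
force: [-2.5, -3.4, 5.6]
opening: 0.0392
t: 14.98
tool_pos: [0.5366, -0.0279, 0.044]
orientation: [3.111, 0.426, 0.002]
force: [-6.1, -4.3, 14.0]
opening: 0.0393
t 14.98 pos [ 0.5366 -0.0279  0.044 ] ydir -1.299 z [ 0.002 -0.001 -1.   ] q [-0.15  0.13  1.84 -0.    1.17  1.15] open 0.0393 F [-6.1 -4.3 14. ]
world d [-0.0002  0.0002  0.    ] twist 0.000 tool shift now [-0.0001 -0.0003 -0.    ] after twist [-0.0001 -0.0003 -0.    ]
```

```bash
python3 -m creep '[[0,0,-0.0015,0,255],[0,0,0,0,255],[0,0,0,0,255]]' 20; python3 -m creep '[[0,0,0,0,200],[0,0,0,0,160],[0,0,0,0,120],[0,0,0,0,80],[0,0,0,0,40],[0,0,0,0,0],[0,0,0,0,0],[0,0,0,0,0],[0,0,0,0,0]]' ; python3 plan.py .5364 -.0277 .044 -1.299; python3 chk.py .052
```

```text
t: 15.23
tool_pos: [0.5365, -0.0276, 0.0443]
orientation: [3.112, 0.425, 0.002]
force: [0.3, -3.8, 5.3]
opening: 0.0394
t: 15.98
tool_pos: [0.5356, -0.0272, 0.0435]
orientation: [-3.112, -0.426, 0.0]
force: [0.4, -0.2, -0.5]
opening: 0.0813
t 15.98 pos [ 0.5356 -0.0272  0.0435] ydir -1.299 z [-0.  0. -1.] q [-0.15  0.13  1.84  0.    1.17  1.15] open 0.0813 F [ 0.4 -0.2 -0.5]
world d [ 0.0008 -0.0005  0.0005] twist 0.000 tool shift now [ 0.0006  0.0007 -0.0005] after twist [ 0.0006  0.0007 -0.0005]Traceback (most recent call last):
  File "chk.py", line 6, in <module>
    r=seg('side','spool',proj('side',[.5335,-.0285,z])[0],25); print(r[1],r[2],r[0].sum())
                                                                     ~^^^
TypeError: 'NoneType' object is not subscriptable
```

```bash
python3 -m creep '[[0,0,-0.01,0,0],[0,0,-0.02,0,0],[0,0,-0.035,0,0],[0,0,-0.04,0,0],[0,0,-0.04,0,0],[0,0,-0.035,0,0],[0,0,-0.015,0,0],[0,0,-0.008,0,0],[-0.01,-0.02,0,0,0],[-0.016,-0.026,0,0,100],[-0.016,-0.026,0,0,200],[-0.014,-0.026,0,0,255]]' ; python3 -m creep '[[-0.008,-0.017,0,0,255],[0,0,0,0,255],[0,0,0,0,255],[0,0,0,0,255],[0,0,0,0,255],[0,0,0,0,255],[0,0,0,0,255],[0,0,0,0,255]]' 40; python3 plan.py .4429 .0656 .246 -1.299
python3 - <<'E'
from h import *
for c,b in(('top',(230,130,370,260)),('side',(230,130,400,290))):
    im=read_camera(c)[:,:,::-1]; w=im[b[1]:b[3],b[0]:b[2]]
    cv2.imwrite(f'pics/q_{c}.png',cv2.resize(w,None,fx=3.3,fy=3.3,interpolation=cv2.INTER_CUBIC))
E
```

```text
t: 17.08
tool_pos: [0.4537, 0.0526, 0.2455]
orientation: [-3.112, -0.424, 0.004]
force: [1.1, -0.3, 0.8]
opening: 0.0777
t: 17.75
tool_pos: [0.4434, 0.0659, 0.2465]
orientation: [3.113, 0.424, -0.001]
force: [0.8, 0.1, -0.4]
opening: 0.0243
t 17.75 pos [0.4434 0.0659 0.2465] ydir -1.300 z [-0. -0. -1.] q [ 0.03 -0.3   1.86 -0.    1.58  1.33] open 0.0243 F [ 0.8  0.1 -0.4]
world d [-0.0005 -0.0003 -0.0005] twist -0.001 tool shift now [-0.0006  0.0002  0.0005] after twist [-0.0006  0.0002  0.0005]
```

View pics/q_side.png

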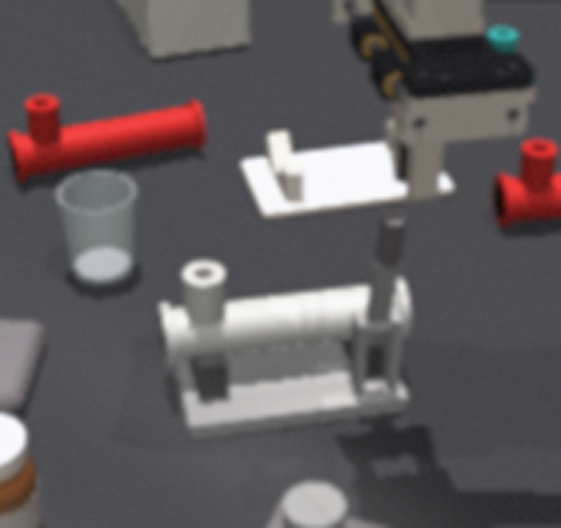

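View pics/q_top.png

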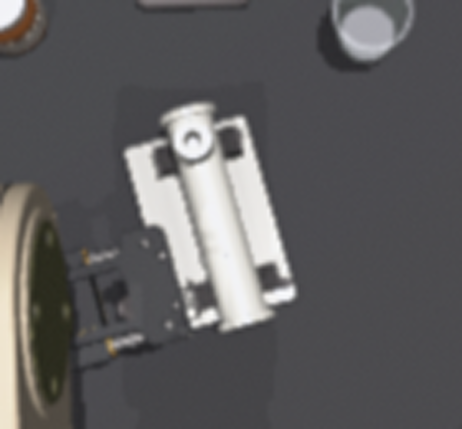

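```bash
cat > chk2.py <<'E'
from dofit import *
np.set_printoptions(precision=4,suppress=True)
ms={}
for c in ('top','side'):
    read_camera(c); r=seg(c,'spool',proj(c,[.5335,-.0285,.06])[0],20)
    print(c,None if r is None else (r[1],r[0].sum()))
    if r: ms[c]=r[0]
for cs in ([c] for c in ms): 
    p,f=fit({c:ms[c] for c in cs},lambda p:M['spool'],[.5335,-.0285,.272],[.008,.008,.05],zfix=.052)
    print(cs,p,f,'mouth',p[:2]+.062*np.array([np.cos(p[2]),np.sin(p[2])]))
for c in ms:
    for x in tip_of(c,'pocket_mouth')[:6]: print(c,x['pixel'],x['confidence'],onz(c,x['pixel'],.107))
E
python3 chk2.py
```

```text
top (0.77, np.int64(1016))
side (0.74, np.int64(1069))
['top'] [ 0.5339 -0.0294  0.2721] 10.407068252563477 mouth [ 0.5936 -0.0127]
['side'] [ 0.5295 -0.0278  0.2652] 248.52894592285156 mouth [ 0.5893 -0.0115]
top [288.3, 169.2] 0.84 [ 0.6013 -0.0139  0.107 ]
top [384.3, 273.2] 0.79 [ 0.3199 -0.2673  0.107 ]
top [394.8, 104.2] 0.74 [ 0.7783 -0.3073  0.107 ]
top [475.7, 264.4] 0.72 [ 0.3408 -0.51    0.107 ]
top [201.9, 278.8] 0.57 [0.3114 0.215  0.107 ]
side [242.0, 160.2] 0.77 [ 0.7742 -0.271   0.107 ]
side [392.7, 171.8] 0.67 [ 0.3221 -0.2361  0.107 ]
side [288.5, 209.4] 0.64 [ 0.6001 -0.0224  0.107 ]
side [416.8, 301.6] 0.63 [0.3198 0.2626 0.107 ]
side [383.2, 140.8] 0.39 [ 0.3352 -0.4466  0.107 ]
side [261.6, 209.3] 0.35 [ 0.6671 -0.0176  0.107 ]
```

```bash
python3 -m creep '[[0,0,0.01,0,255],[0,0,0.02,0,255],[0,0,0.02,0,255],[0,0,0.014,0,255],[0,0,0.006,0,255],[0,0,0,0,255],[0,0.005,0,0,255],[0,0.009,0,0,255],[0,0.009,0,0,255],[0,0,0,0,255],[0,0,0,0,255],[0,0,0,0,255]]' ; python3 plan.py .4429 .0656 .176 -1.299
python3 - <<'E'
from h import *
for c,b in(('top',(230,130,370,260)),('side',(270,130,400,270))):
    im=read_camera(c)[:,:,::-1]; w=im[b[1]:b[3],b[0]:b[2]]
    cv2.imwrite(f'pics/r_{c}.png',cv2.resize(w,None,fx=4,fy=4,interpolation=cv2.INTER_CUBIC))
E
```

```text
t: 19.15
tool_pos: [0.4496, 0.0438, 0.177]
orientation: [3.113, 0.424, 0.001]
force: [-0.0, -0.3, -0.6]
opening: 0.0007
t 19.15 pos [0.4496 0.0438 0.177 ] ydir -1.300 z [ 0.001 -0.    -1.   ] q [-0.02 -0.25  1.95 -0.    1.44  1.28] open 0.0007 F [-0.  -0.3 -0.6]
world d [-0.0067  0.0218 -0.001 ] twist -0.001 tool shift now [-0.0006 -0.0228  0.001 ] after twist [-0.0006 -0.0228  0.001 ]
```

View pics/r_side.png

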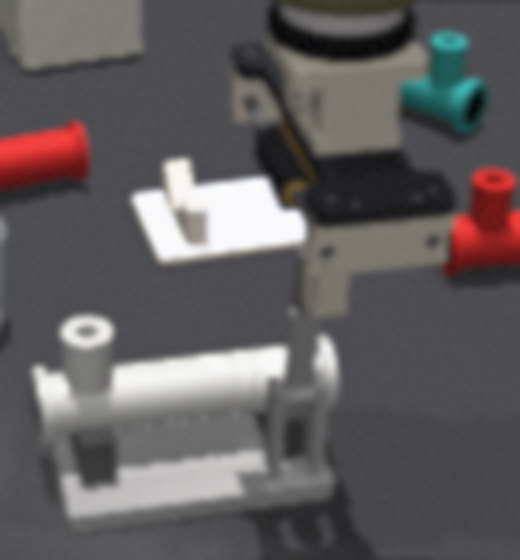

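```bash
python3 -m creep '[[0,0.006,0,0,255],[0,0.009,0,0,255],[0,0.009,0,0,255],[0,0.009,0,0,255],[0,0.009,0,0,255],[0,0.009,0,0,255],[0,0,0,0,255]]' ; python3 plan.py .4429 .0656 .176 -1.299
python3 - <<'E'
from h import *
for c,b in(('top',(230,130,370,260)),('side',(270,130,400,270))):
    im=read_camera(c)[:,:,::-1]; w=im[b[1]:b[3],b[0]:b[2]]
    cv2.imwrite(f'pics/r2_{c}.png',cv2.resize(w,None,fx=4,fy=4,interpolation=cv2.INTER_CUBIC))
E
```

```text
t: 19.83
tool_pos: [0.4633, -0.0069, 0.1764]
orientation: [3.112, 0.423, -0.001]
force: [-0.4, -1.2, 0.4]
opening: 0.0005
t 19.83 pos [ 0.4633 -0.0069  0.1764] ydir -1.301 z [-0.    -0.001 -1.   ] q [-0.12 -0.22  1.92 -0.    1.44  1.18] open 0.0005 F [-0.4 -1.2  0.4]
world d [-0.0204  0.0725 -0.0004] twist -0.002 tool shift now [-0.0003 -0.0753  0.0003] after twist [-0.0002 -0.0753  0.0003]
```

View pics/r2_side.png

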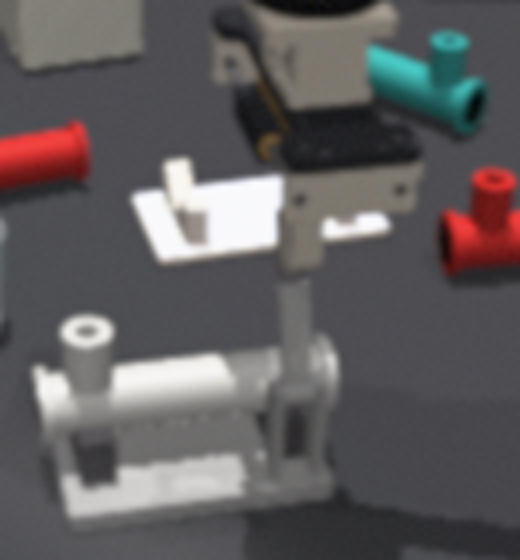

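```bash
python3 -m creep '[[0,0.0088,0.002,0,255],[0,0.0089,0.002,0,255],[0,0.008,0.005,0,255],[0,0.008,0.006,0,255],[0,0.0068,0.0067,0,255],[0,0.0068,0.0067,0,255],[0,0.0054,0.0079,0,255],[0,0.0054,0.0079,0,255],[0,0,0,0,255],[0,0,0,0,255]]' ; python3 plan.py .4429 .0656 .176 -1.299
python3 - <<'E'
from h import *
for c,b in(('top',(230,130,370,260)),('side',(270,130,400,270))):
    im=read_camera(c)[:,:,::-1]; w=im[b[1]:b[3],b[0]:b[2]]
    cv2.imwrite(f'pics/r3_{c}.png',cv2.resize(w,None,fx=4,fy=4,interpolation=cv2.INTER_CUBIC))
E
```

```text
t: 20.77
tool_pos: [0.4778, -0.061, 0.1312]
orientation: [-3.112, -0.425, 0.004]
force: [-0.1, 0.0, 0.1]
opening: 0.0004
t 20.77 pos [ 0.4778 -0.061   0.1312] ydir -1.300 z [-0.002  0.001 -1.   ] q [-0.23 -0.12  1.92  0.    1.34  1.07] open 0.0004 F [-0.1  0.   0.1]
world d [-0.0349  0.1266  0.0448] twist -0.001 tool shift now [ 0.0002 -0.1313 -0.0446] after twist [ 0.0002 -0.1313 -0.0446]
```

View pics/r3_side.png

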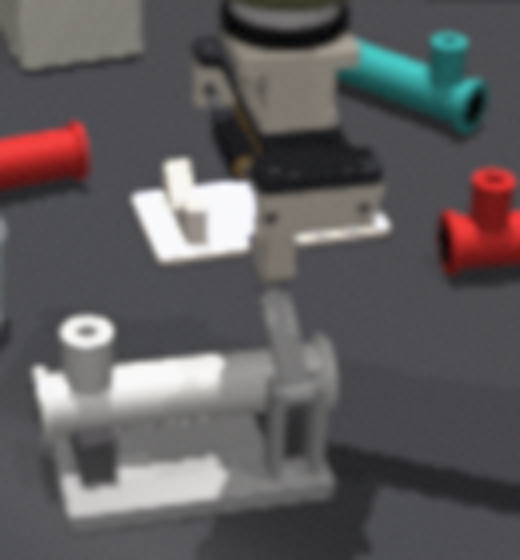

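```bash
python3 -m creep '[[0,0.006,0.006,0,255],[0,0.006,0.008,0,255],[0,0.005,0.008,0,255],[0,0.003,0.006,0,255],[0,0,0.004,0,255],[0,0,0.002,0,255],[0,0,0,0,255],[0,0,0,0,255],[0,0,0,0,255]]' ; python3 plan.py .4429 .0656 .096 -1.299
```

```text
t: 21.62
tool_pos: [0.4841, -0.0801, 0.0986]
orientation: [3.113, 0.426, 0.0]
force: [-0.0, 0.5, 0.2]
opening: 0.0005
t 21.62 pos [ 0.4841 -0.0801  0.0986] ydir -1.299 z [ 0.  0. -1.] q [-0.27 -0.06  1.93  0.    1.27  1.03] open 0.0005 F [-0.   0.5  0.2]
world d [-0.0412  0.1457 -0.0026] twist 0.000 tool shift now [-0.0005 -0.1514  0.0026] after twist [-0.0006 -0.1514  0.0026]
```

```bash
python3 -m creep '[[0,0,0.0015,0,255],[0,0,0.0015,0,255],[0,0,0,0,255],[0,0,0,0,255],[0,0,0,0,255],[0,0,0,0,255]]' ; python3 -m creep '[[0,0,0.001,0,255],[0,0,0.001,0,255],[0,0,0,0,255],[0,0,0,0,255],[0,0,0,0,255]]'
python3 - <<'E'
from h import *
for c,b in(('top',(230,130,370,260)),('side',(270,130,400,270))):
    im=read_camera(c)[:,:,::-1]; w=im[b[1]:b[3],b[0]:b[2]]
    cv2.imwrite(f'pics/r4_{c}.png',cv2.resize(w,None,fx=4,fy=4,interpolation=cv2.INTER_CUBIC))
E
```

```text
t: 22.12
tool_pos: [0.4844, -0.0803, 0.0957]
orientation: [3.112, 0.426, 0.001]
force: [1.1, -0.6, 2.9]
opening: 0.0006
t: 22.53
tool_pos: [0.4845, -0.0803, 0.095]
orientation: [3.112, 0.426, 0.002]
force: [-3.9, 0.8, 14.7]
opening: 0.0002
```

View pics/r4_side.png

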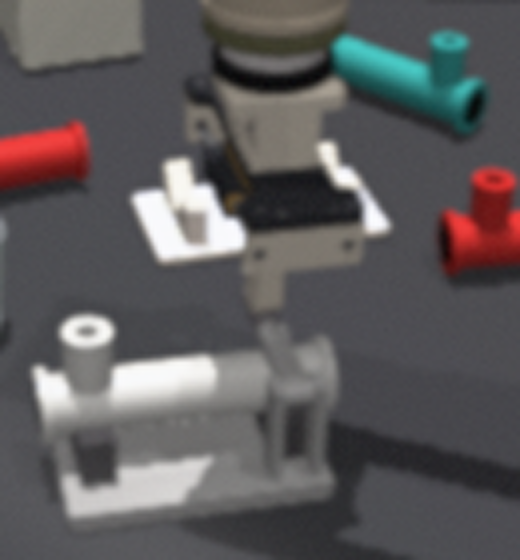

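```bash
python3 -m creep '[[0,0,-0.008,0,255],[0,0,-0.02,0,255],[0,0,-0.035,0,255],[0,0,-0.035,0,255],[0,0,-0.03,-0.1,255],[0,0,-0.02,-0.12,200],[0,0,-0.01,-0.12,120],[0,0,0,-0.12,40],[0,0,0,-0.12,0],[0,0,0,-0.12,0],[0,0,0,-0.12,0],[0,0,0,-0.12,0]]' ; python3 -m creep '[[0,0,0,-0.06,0],[0,0,0,0,0]]'; python3 plan.py .5182 .3314 .25 -.297
python3 - <<'E'
from h import *
for c,b in(('top',(230,130,370,260)),('side',(270,130,400,270))):
    im=read_camera(c)[:,:,::-1]; w=im[b[1]:b[3],b[0]:b[2]]
    cv2.imwrite(f'pics/r5_{c}.png',cv2.resize(w,None,fx=4,fy=4,interpolation=cv2.INTER_CUBIC))
E
```

```text
t: 23.63
tool_pos: [0.4836, -0.08, 0.2511]
orientation: [-2.576, -1.796, 0.001]
force: [-0.2, -0.0, -0.5]
opening: 0.0422
t: 23.8
tool_pos: [0.4836, -0.08, 0.2511]
orientation: [-2.524, -1.869, 0.001]
force: [-0.4, 0.3, 0.1]
opening: 0.0558
t 23.80 pos [ 0.4836 -0.08    0.2511] ydir -0.296 z [-0.001  0.    -1.   ] q [-0.27 -0.18  1.75  0.    1.57  0.03] open 0.0558 F [-0.4  0.3  0.1]
world d [ 0.0346  0.4114 -0.0011] twist 0.001 tool shift now [ 0.4036 -0.0869  0.0012] after twist [ 0.4035 -0.0873  0.0012]
```

View pics/r5_side.png

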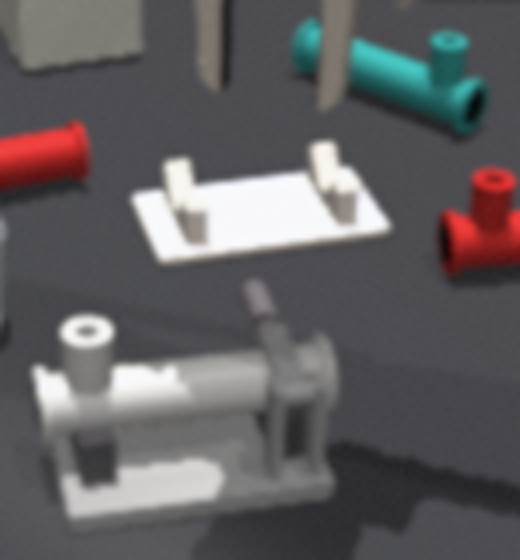

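Run:
```python
from h import *
F=np.array([.5328,-.0275,0]);Rm=R.from_euler('z',.272).as_matrix()
for a in (0,.05,.1,.2,.4):
    e=np.array([-.062,.048-.1175*np.cos(a),.076+.1175*np.sin(a)])
    q=proj('side',F+Rm@e)[0]; print(a,q,(q-[270,130])*4)
```

```text
0 [332.79132971 201.87586039] [251.16531883 287.50344156]
0.05 [332.86402755 200.10049448] [251.45611022 280.40197792]
0.1 [332.96247715 198.37727513] [251.8499086  273.50910051]
0.2 [333.23688919 195.10241409] [252.94755676 260.40965634]
0.4 [334.09551161 189.34511757] [256.38204643 237.38047028]
```

```bash
python3 -m creep '[[0.015,-0.003,0,0,0],[0.03,-0.0065,0,0,0],[0.038,-0.0082,0,0,0],[0.038,-0.0082,0,0,0],[0.038,-0.0082,0,0,0],[0.038,-0.0082,0,0,0],[0.038,-0.0082,0,0,0],[0.038,-0.0082,0,0,0],[0.038,-0.0082,0,0,0],[0.038,-0.0082,0,0,0],[0.034,-0.0074,0,0,0],[0.02,-0.0043,0,0,0]]' ; python3 -m creep '[[0,0,0,0,0],[0,0,0,0,0],[0,0,0,0,0],[0,0,0,0,0],[0,0,0,0,0],[0,0,0,0,0],[0,0,0,0,0]]'; python3 plan.py .5182 .3314 .18 -.297
python3 - <<'E'
from h import *
for c,b in(('top',(110,140,250,260)),('side',(260,230,380,390))):
    im=read_camera(c)[:,:,::-1]; w=im[b[1]:b[3],b[0]:b[2]]
    cv2.imwrite(f'pics/u_{c}.png',cv2.resize(w,None,fx=3.5,fy=3.5,interpolation=cv2.INTER_CUBIC))
E
```

```text
t: 24.9
tool_pos: [0.519, 0.3341, 0.2509]
orientation: [-2.527, -1.865, 0.0]
force: [0.4, 0.3, 0.6]
opening: 0.093
t: 25.48
tool_pos: [0.52, 0.3297, 0.2517]
orientation: [2.529, 1.864, 0.001]
force: [-0.3, 0.0, -0.4]
opening: 0.0931
t 25.48 pos [0.52   0.3297 0.2517] ydir -0.300 z [ 0.  0. -1.] q [ 0.48  0.16  1.41 -0.    1.57  0.78] open 0.0931 F [-0.3  0.  -0.4]
world d [-0.0018  0.0017 -0.0717] twist -0.003 tool shift now [ 0.001  -0.0023  0.0717] after twist [ 0.001  -0.0023  0.0717]
```

View pics/u_side.png

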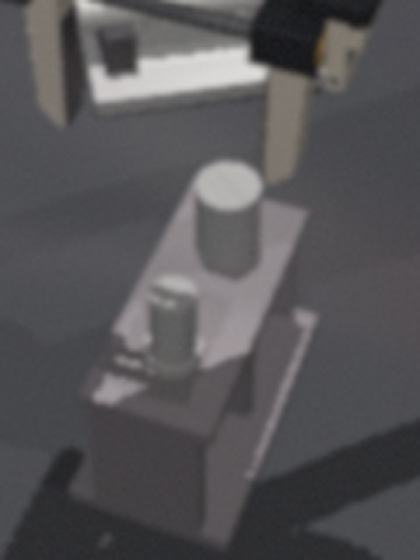

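View pics/u_top.png

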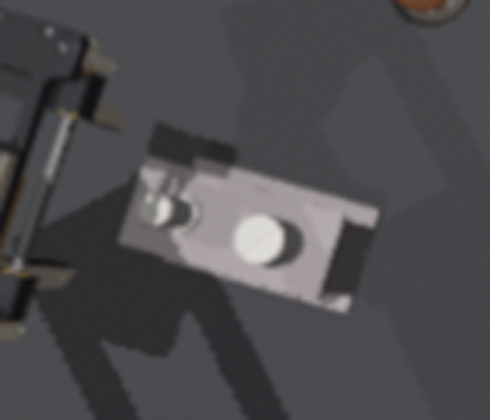

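```bash
python3 -m creep '[[0.001,-0.0023,0.01,-0.003,0],[0,0,0.02,0,0],[0,0,0.025,0,0],[0,0,0.02,0,0],[0,0,0.015,0,0],[0,0,0.015,0,0],[0,0,0.012,0,0],[0,0,0.01,0,0],[0,0,0.006,0,0],[0,0,0.003,0,0],[0,0,0,0,0],[0,0,0,0,0]]' ; python3 -m creep '[[0,0,0,0,0],[0,0,0,0,0],[0,0,0,0,0],[0,0,0,0,0],[0,0,0,0,0],[0,0,0,0,0],[0,0,0,0,0]]'; python3 plan.py .5182 .3314 .114 -.297
```

```text
t: 26.58
tool_pos: [0.5182, 0.3324, 0.1161]
orientation: [2.525, 1.87, 0.001]
force: [0.6, 0.9, 0.4]
opening: 0.0931
t: 27.17
tool_pos: [0.5179, 0.3321, 0.1155]
orientation: [-2.525, -1.87, -0.0]
force: [1.1, 1.3, -0.4]
opening: 0.0931
t 27.17 pos [0.5179 0.3321 0.1155] ydir -0.296 z [ 0.  0. -1.] q [0.49 0.25 1.57 0.   1.33 0.78] open 0.0931 F [ 1.1  1.3 -0.4]
world d [ 0.0003 -0.0007 -0.0015] twist 0.001 tool shift now [-0.0006  0.0005  0.0015] after twist [-0.0006  0.0005  0.0015]
```

```bash
python3 -m creep '[[-0.0006,0.0005,0.001,0,60],[0,0,0,0,120],[0,0,0,0,160],[0,0,0,0,180],[0,0,0,0,200],[0,0,0,0,220],[0,0,0,0,255],[0,0,0,0,255],[0,0,0,0,255],[0,0,0,0,255],[0,0,0,0,255],[0,0,0,0,255]]' 25;python3 plan.py .5182 .3314 .114 -.297
python3 - <<'E'
from h import *
for c,b in(('top',(110,140,250,260)),('side',(260,230,380,390))):
    im=read_camera(c)[:,:,::-1]; w=im[b[1]:b[3],b[0]:b[2]]
    cv2.imwrite(f'pics/v_{c}.png',cv2.resize(w,None,fx=3.5,fy=3.5,interpolation=cv2.INTER_CUBIC))
E
```

```text
t: 28.17
tool_pos: [0.5182, 0.3314, 0.1144]
orientation: [2.525, 1.87, 0.0]
force: [0.3, 0.2, 0.4]
opening: 0.0235
t 28.17 pos [0.5182 0.3314 0.1144] ydir -0.296 z [ 0. -0. -1.] q [ 0.49  0.25  1.57 -0.    1.32  0.78] open 0.0235 F [0.3 0.2 0.4]
world d [-0.     -0.     -0.0004] twist 0.001 tool shift now [-0.     -0.      0.0004] after twist [-0.     -0.      0.0004]
```

View pics/v_side.png

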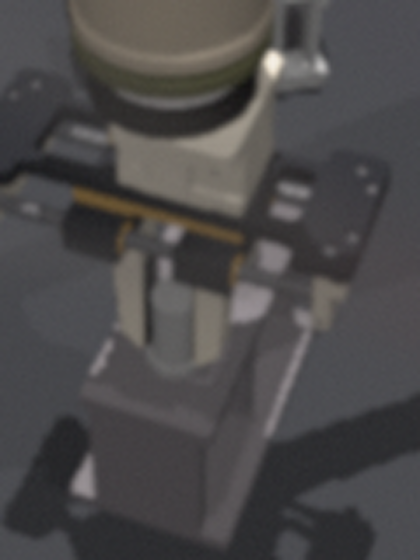

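```bash
python3 -m creep '[[0,0,-0.004,0,255],[0,0,-0.008,0,255],[0,0,-0.014,0,255],[0,0,-0.018,0,255],[0,0,-0.02,0,255],[0,0,-0.02,0,255],[0,0,-0.02,0,255],[0,0,-0.018,0,255],[0,0,-0.012,0,255],[0,0,-0.006,0,255],[0,0,0,0,255],[0,0,0,0,255]]' 30;python3 plan.py .5928 -.0125 .255 -.297
python3 - <<'E'
from h import *
for c,b in(('top',(110,140,250,260)),('side',(240,150,400,350))):
    im=read_camera(c)[:,:,::-1]; w=im[b[1]:b[3],b[0]:b[2]]
    cv2.imwrite(f'pics/w_{c}.png',cv2.resize(w,None,fx=3,fy=3,interpolation=cv2.INTER_CUBIC))
E
```

```text
t: 29.27
tool_pos: [0.5181, 0.3314, 0.2542]
orientation: [-2.525, -1.87, 0.0]
force: [0.3, 0.5, -2.0]
opening: 0.0235
t 29.27 pos [0.5181 0.3314 0.2542] ydir -0.296 z [-0. -0. -1.] q [0.49 0.16 1.41 0.   1.57 0.78] open 0.0235 F [ 0.3  0.5 -2. ]
world d [ 0.0747 -0.3439  0.0008] twist 0.001 tool shift now [-0.3072  0.1717 -0.0008] after twist [-0.307   0.1721 -0.0008]
```

View pics/w_side.png

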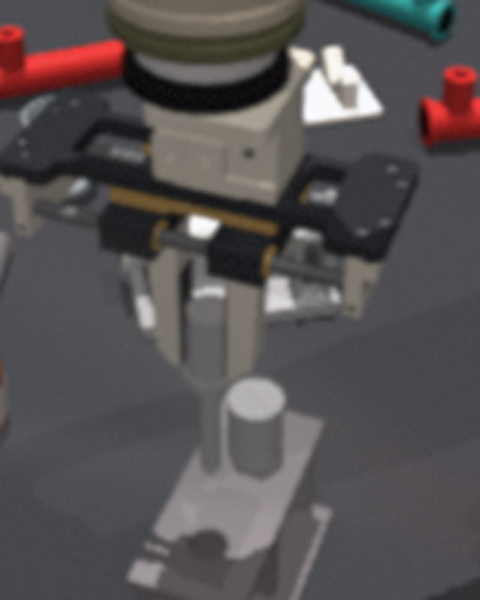

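```bash
python3 -m creep '[[-0.01,0.0056,0,0,255],[-0.02,0.0112,0,0,255],[-0.03,0.0168,0,0,255],[-0.034,0.019,0,0,255],[-0.034,0.019,0,0,255],[-0.034,0.019,0,0,255],[-0.034,0.019,0,0,255],[-0.034,0.019,0,0,255],[-0.03,0.0168,0,0,255],[-0.024,0.0134,0,0,255],[-0.015,0.0084,0,0,255],[-0.008,0.0045,0,0,255]]'; python3 -m creep '[[0,0,0,0,255],[0,0,0,0,255],[0,0,0,0,255],[0,0,0,0,255],[0,0,0,0,255],[0,0,0,0,255],[0,0,0,0,255],[0,0,0,0,255]]'; python3 plan.py .5928 -.0125 .215 -.297
```

```text
t: 30.37
tool_pos: [0.5924, -0.0157, 0.2533]
orientation: [-2.527, -1.865, 0.003]
force: [0.2, 0.1, -1.7]
opening: 0.0234
t: 31.03
tool_pos: [0.5929, -0.0119, 0.2545]
orientation: [2.524, 1.87, 0.0]
force: [0.2, -0.2, -1.8]
opening: 0.0236
t 31.03 pos [ 0.5929 -0.0119  0.2545] ydir -0.295 z [ 0.  0. -1.] q [-0.11  0.1   1.47  0.    1.57  0.19] open 0.0236 F [ 0.2 -0.2 -1.8]
world d [-0.0001 -0.0006 -0.0395] twist 0.002 tool shift now [-0.0006  0.0001  0.0395] after twist [-0.0006  0.0001  0.0395]
```

```bash
python3 -m creep '[[-0.0005,0,0.005,0,255],[0,0,0.008,0,255],[0,0,0.01,0,255],[0,0,0.008,0,255],[0,0,0.005,0,255],[0,0,0.003,0,255],[0,0,0,0,255],[0,0,0,0,255],[0,0,0,0,255],[0,0,0,0,255]]'; python3 plan.py .5928 -.0125 .215 -.297
python3 - <<'E'
from h import *
s=read_state(); tp=s['tool_pos']
print('tip pred side',proj('side',tp-[0,0,.0964]),'mouth pred',proj('side',[.5928,-.0125,.107]))
for c,b in(('top',(220,120,360,230)),('side',(240,140,350,260))):
    im=read_camera(c)[:,:,::-1]; w=im[b[1]:b[3],b[0]:b[2]]
    cv2.imwrite(f'pics/x_{c}.png',cv2.resize(w,None,fx=5,fy=5,interpolation=cv2.INTER_CUBIC))
E
```

```text
t: 31.87
tool_pos: [0.5931, -0.0128, 0.2161]
orientation: [2.524, 1.869, 0.001]
force: [-0.3, -0.3, -1.5]
opening: 0.0236
t 31.87 pos [ 0.5931 -0.0128  0.2161] ydir -0.296 z [ 0.001 -0.    -1.   ] q [-0.11  0.12  1.53  0.    1.5   0.19] open 0.0236 F [-0.3 -0.3 -1.5]
world d [-0.0003  0.0003 -0.0011] twist 0.001 tool shift now [ 0.0002 -0.0004  0.0011] after twist [ 0.0002 -0.0004  0.0011]
tip pred side [[290.66553628 207.4842858 ]] mouth pred [[290.92014061 211.79845908]]
```

View pics/x_side.png

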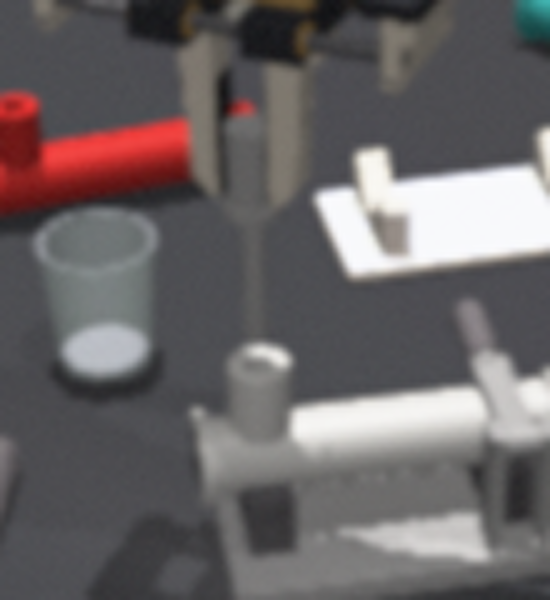

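View pics/x_top.png

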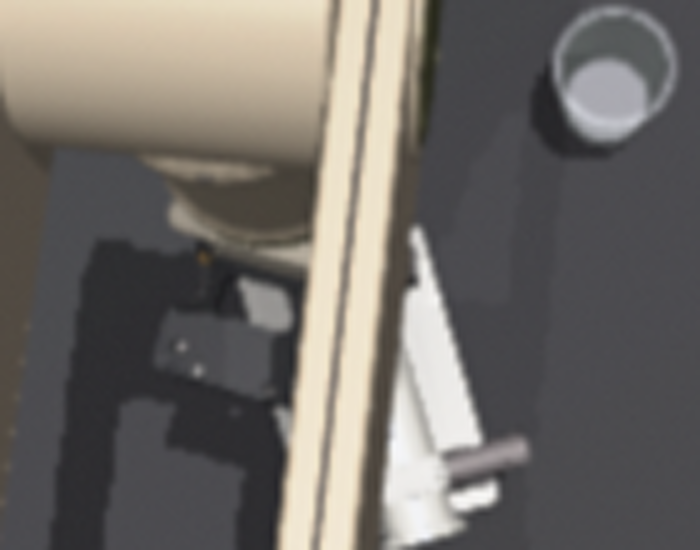

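Run:
```python
from h import *
im=read_camera('side'); g=cv2.cvtColor(im,cv2.COLOR_RGB2GRAY)
w=im[180:235,270:320,::-1]; w=cv2.convertScaleAbs(w,alpha=1.5)
cv2.imwrite('pics/y_side.png',cv2.resize(w,None,fx=11,fy=11,interpolation=cv2.INTER_LINEAR))
for r in (188,192,196,200,202,204,206,208): print(r,g[r,282:302])
for r in (211,214,218,222,224): print(r,g[r,280:304])
```

```text
188 [77 78 78 78 77 79 83 89 93 91 83 77 78 78 79 77 79 79 78 78]
192 [81 78 80 78 78 76 82 89 91 90 83 80 77 79 79 78 79 78 78 77]
196 [79 78 79 79 78 78 80 87 92 90 84 79 78 77 79 78 80 79 78 77]
200 [79 78 78 78 80 79 83 87 93 90 86 79 78 80 78 78 79 79 77 79]
202 [78 79 78 78 78 79 83 87 90 90 87 81 77 77 79 79 79 78 80 78]
204 [80 78 79 78 80 78 82 87 92 91 85 82 78 79 77 78 80 77 79 76]
206 [79 77 78 79 78 79 81 85 90 91 86 81 78 77 78 80 78 78 78 78]
208 [ 78  78  78  78  78  82  94 111 122 132 134 120 107  97  87  80  78  78
  78  79]
211 [ 79  78  78  80  81  96 115 128 133 145 159 172 182 196 221 230 221 178
 121  85  76  78  79  78]
214 [ 78  78  78  78  84 104 126 135 133 130 128 129 131 132 137 139 133 115
  93  80  76  78  79  77]
218 [ 74  73  71  73  75  89 105 113 118 122 122 124 122 120 119 112 106  95
  85  78  76  76  76  78]
222 [133 103  89  86  86  93 104 113 118 121 123 123 122 119 114 110 109 126
 171 214 228 230 232 235]
224 [133 130 129 128 126 122 116 114 116 119 121 123 121 118 114 110 109 136
 197 237 245 244 244 244]
```

View pics/y_side.png

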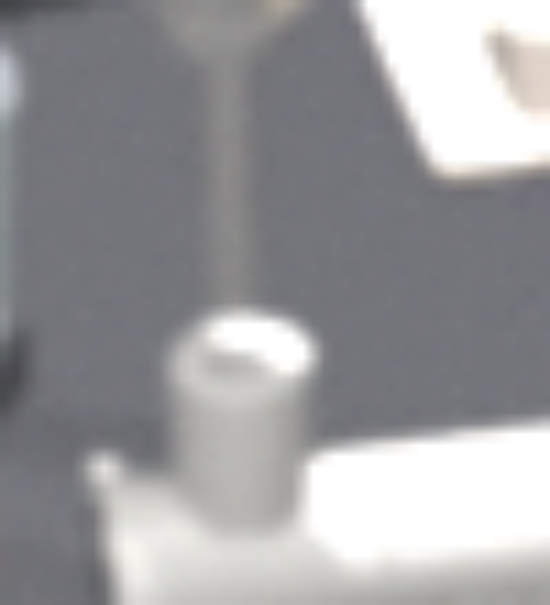

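```bash
python3 -m creep '[[-0.0004,-0.0012,0.002,0,255],[0,0,0.003,0,255],[0,0,0.004,0,255],[0,0,0.004,0,255],[0,0,0.003,0,255],[0,0,0.003,0,255],[0,0,0.002,0,255],[0,0,0,0,255],[0,0,0,0,255]]'; python3 plan.py .5928 -.0125 .1704 -.297
```

```text
t: 32.77
tool_pos: [0.5915, -0.0128, 0.1943]
orientation: [-2.525, -1.87, -0.0]
force: [2.2, 0.8, -2.0]
opening: 0.0238
t 32.77 pos [ 0.5915 -0.0128  0.1943] ydir -0.296 z [ 0.  0. -1.] q [-0.11  0.13  1.56  0.    1.46  0.19] open 0.0238 F [ 2.2  0.8 -2. ]
world d [ 0.0013  0.0003 -0.0239] twist 0.001 tool shift now [0.0006 0.0012 0.0239] after twist [0.0006 0.0012 0.0239]
```

```bash
python3 -m creep '[[0.0004,0.0008,0.002,0,255],[0,0,0.002,0,255],[0,0,0.002,0,255],[0,0,0.001,0,255],[0,0,0,0,255],[0,0,0,0,255],[0,0,0,0,255]]'; python3 plan.py .5928 -.0125 .1704 -.297
```

```text
t: 33.35
tool_pos: [0.5923, -0.0127, 0.1875]
orientation: [2.525, 1.87, 0.0]
force: [0.4, -0.3, -0.9]
opening: 0.0236
t 33.35 pos [ 0.5923 -0.0127  0.1875] ydir -0.296 z [ 0. -0. -1.] q [-0.11  0.13  1.56 -0.    1.45  0.19] open 0.0236 F [ 0.4 -0.3 -0.9]
world d [ 0.0005  0.0002 -0.0171] twist 0.001 tool shift now [0.0003 0.0004 0.0171] after twist [0.0003 0.0004 0.0171]
```

```bash
python3 -m creep '[[0,0,0.002,0,255],[0,0,0.003,0,255],[0,0,0.003,0,255],[0,0,0.003,0,255],[0,0,0.002,0,255],[0,0,0.001,0,255],[0,0,0,0,255],[0,0,0,0,255],[0,0,0,0,255]]'; python3 plan.py .5928 -.0125 .1704 -.297
```

```text
t: 34.1
tool_pos: [0.5924, -0.0127, 0.1736]
orientation: [2.525, 1.869, 0.0]
force: [-0.7, 0.4, -1.2]
opening: 0.0235
t 34.10 pos [ 0.5924 -0.0127  0.1736] ydir -0.296 z [ 0. -0. -1.] q [-0.11  0.14  1.58  0.    1.42  0.19] open 0.0235 F [-0.7  0.4 -1.2]
world d [ 0.0004  0.0002 -0.0032] twist 0.001 tool shift now [0.0003 0.0003 0.0032] after twist [0.0003 0.0003 0.0032]
```

Nearly bottomed. I'll feel for the floor in small steps.

```bash
python3 -m creep '[[0,0,0.001,0,255],[0,0,0.001,0,255],[0,0,0,0,255],[0,0,0,0,255],[0,0,0,0,255],[0,0,0,0,255]]'; python3 -m creep '[[0,0,0.001,0,255],[0,0,0.0007,0,255],[0,0,0,0,255],[0,0,0,0,255],[0,0,0,0,255],[0,0,0,0,255]]';python3 plan.py .5928 -.0125 .1704 -.297
```

```text
t: 34.6
tool_pos: [0.5924, -0.0127, 0.1715]
orientation: [2.525, 1.87, 0.0]
force: [1.1, 1.0, -1.6]
opening: 0.0239
t: 35.1
tool_pos: [0.5926, -0.0127, 0.1702]
orientation: [2.524, 1.869, 0.001]
force: [-0.4, 0.2, 3.3]
opening: 0.0234
t 35.10 pos [ 0.5926 -0.0127  0.1702] ydir -0.296 z [ 0.001 -0.    -1.   ] q [-0.11  0.14  1.58  0.    1.41  0.19] open 0.0234 F [-0.4  0.2  3.3]
world d [0.0002 0.0002 0.0002] twist 0.001 tool shift now [ 0.0002  0.0001 -0.0002] after twist [ 0.0002  0.0001 -0.0002]
```

```bash
python3 -m creep '[[0,0,0,0,240],[0,0,0,0,215],[0,0,0,0,195],[0,0,0,0,175],[0,0,0,0,140],[0,0,0,0,100],[0,0,0,0,50],[0,0,0,0,0],[0,0,0,0,0],[0,0,0,0,0],[0,0,0,0,0]]' 10; python3 -m creep '[[0,0,-0.005,0,0],[0,0,-0.015,0,0],[0,0,-0.03,0,0],[0,0,-0.04,0,0],[0,0,-0.04,0,0],[0,0,-0.03,0,0],[-0.02,-0.02,0,0,0],[-0.03,-0.03,0,0,0],[-0.04,-0.03,0,0,0],[-0.04,-0.03,0,0,0],[-0.03,-0.02,0,0,0],[-0.01,-0.01,0,0,0]]'
python3 - <<'E'
from h import *
for c,b in(('top',(220,120,360,230)),('side',(240,130,350,260))):
    im=read_camera(c)[:,:,::-1]; w=im[b[1]:b[3],b[0]:b[2]]
    cv2.imwrite(f'pics/z_{c}.png',cv2.resize(w,None,fx=4.5,fy=4.5,interpolation=cv2.INTER_CUBIC))
E
```

```text
t: 36.02
tool_pos: [0.5923, -0.0127, 0.1697]
orientation: [-2.525, -1.87, 0.0]
force: [-0.5, 0.0, 0.5]
opening: 0.071
t: 37.02
tool_pos: [0.4203, -0.1264, 0.3306]
orientation: [2.525, 1.866, -0.001]
force: [-0.2, 0.2, 0.6]
opening: 0.0933
```

View pics/z_side.png

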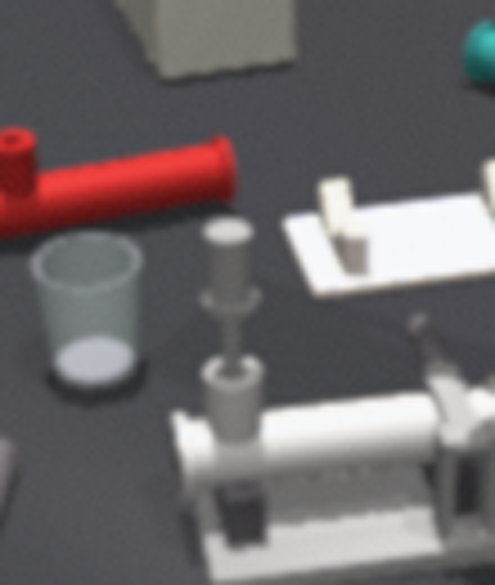

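View pics/z_top.png

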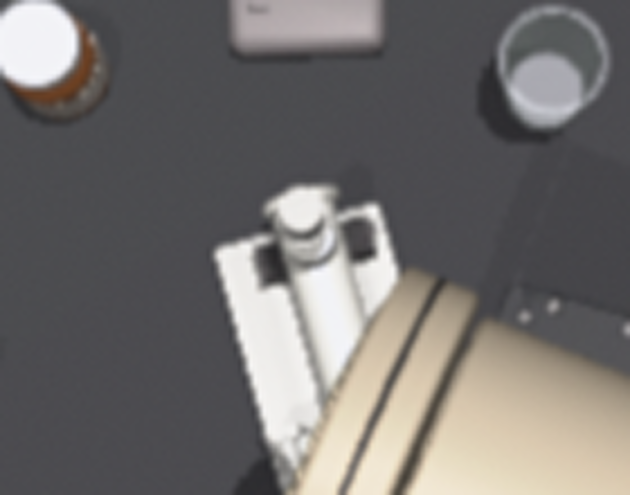

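```bash
python3 -m creep '[[0,0,0,0,0],[0,0,0,0,0],[0,0,0,0,0],[0,0,0,0,0],[0,0,0,0,0],[0,0,0,0,0]]'
python3 - <<'E'
from h import *
b=(300,180,380,260); im=read_camera('side')[:,:,::-1].copy()
F=np.array([.5328,-.0275,0]);Rm=R.from_euler('z',.272).as_matrix()
w=cv2.resize(im[b[1]:b[3],b[0]:b[2]],None,fx=7,fy=7,interpolation=cv2.INTER_CUBIC)
for a,col in ((0,(0,255,0)),(.1,(0,0,255))):
    d=np.array([0,-np.cos(a),np.sin(a)])
    q=[((proj('side',F+Rm@(np.array([-.062,.048,.076])+r*d))[0]-b[:2]+.5)*7).astype(int) for r in (0,.1175)]
    cv2.line(w,tuple(map(int,q[0])),tuple(map(int,q[1])),col,1)
cv2.imwrite('pics/cl.png',w)
E
```

```text
t: 37.62
tool_pos: [0.4233, -0.1238, 0.3295]
orientation: [-2.523, -1.87, 0.0]
force: [-0.2, -0.3, -0.3]
opening: 0.0929
```

View pics/cl.png

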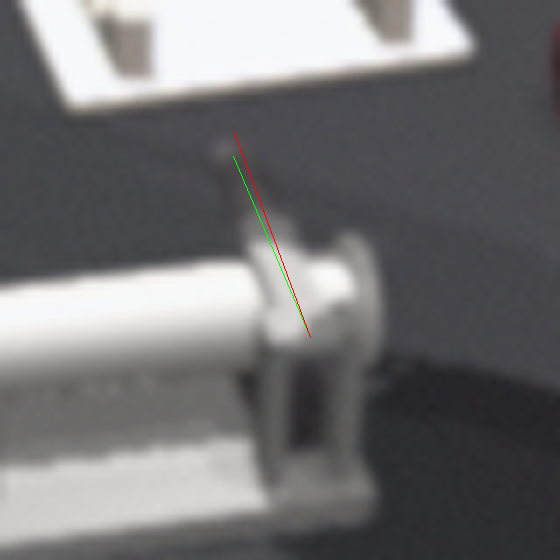

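```bash
python3 -c "
from plant import *
print(close_job())"
```

```text
the job is handed in; nothing more can be done
None
```

I seated the pale spool in both V-blocks with the pocket up at the end away from the clamp. Then I let it go, swung the clamp arm down, and left the slim depth rod standing on the pocket floor. I handed the job in at about 37.7 s of the 72 s; no verdict was reported.

- **Spool:** It met the Vs at a tool height of 44.0 mm, as expected for the seat. The top-camera fit afterwards put it within about 1 mm of the fixture's line. The side-camera fit after release was poor because the clamp hides part of the spool, and it disagreed by about 4 mm lengthways, so I relied on the top view and the contact.
- **Clamp:** The fingertips pressed the grip to a firm stop of about 15 N at 84 mm above the table, where the grip's top lies at about 85 mm when the arm is level. The side picture matches a level arm. The picture alone is only good to about 0.05 rad, which is coarser than the 0.04 rad limit, so the force at the stop is the stronger evidence.
- **Rod:** It brushed the pocket wall once at about 2 N, and I corrected that sideways. It touched the floor at a tool height of 170.2 mm, against 170.4 mm expected. The last pictures show it standing with a slight lean.
- **Other things:** The last pictures show the jar, the beaker and the mouse (the jar and mouse only partly in view) with no sign of having been moved. I did not measure them or the plug gauge at the end. The arm had withdrawn and touched nothing.

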